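Probe check of a sample ring on a spring table

TASK

Thread the plain brass spacer ring and then the white sample ring, red spot up, down the post of the spring-table fixture until both are fully home, brass below white. Then take the blue probe out of its holder and hold it upright with its steel tip on the red spot, pressing gently so that the sprung table sinks about halfway, never hard. Finish while still holding the probe there; leave the meter, timer, beaker and orange-capped bottle where they stand.

Things in the scene. Friction and masses are not known exactly. Their poses are not given: they have to be found in the camera images.
- post_top (a point): top centre of the fixed upright steel post of the spring-table fixture (fixed to the bench; grey base 110 x 90 mm, 20 mm high, with four screw heads 22.5 mm high). The post is 15 mm in diameter, tapering to 9 mm over its last 7 mm; its top is 91 mm above the bench and 49 mm above the unloaded table top.
- table_top (a point): centre of the upper face of the round sprung table (aluminium disc, diameter 44 mm, 10 mm thick) that surrounds the post, 42 mm above the bench when unloaded; z up. Rings on the post come to rest on it.
- table (a joint): how far the sprung table is pushed down, m: 0 is up (also with both rings on it), 0.012 is the bottom stop. With both rings on, it starts to sink at about 0.5 N and needs about 0.6 N more for each mm (half-way: about 4 N).
- spacer_center (a point): centre (half-way up) of the plain brass spacer ring: loose, outside diameter 46 mm, bore 20 mm, height 20 mm, about 50 g; lies flat on the bench.
- sample_center (a point): centre (half-way up) of the white sample ring: loose, outside diameter 54 mm, bore 20 mm, height 20 mm, about 50 g; lies flat on the bench with its red spot up.
- spot (a point): centre of the red spot (diameter 12 mm) on the upper face of the white sample ring, 18 mm from the ring's axis and 10 mm above its centre; it moves with the ring.
- holder_mouth (a point): centre of the rim of the probe holder (fixed; black foot 80 x 70 x 10 mm with an upright grey tube of outside diameter 34 mm, bore 16 mm); the rim is 62 mm above the bench.
- probe_grip (a point): centre of the blue square grip of the probe, the place to grasp it: 24 x 24 mm across, 80 mm long along the probe's z axis, faces square to the probe's own x and y. Loose, 136 mm long in all, about 90 g. It stands upright in the holder, the grip's lower end resting on the rim, its steel shank (diameter 12 mm) in the tube; lift it at least 55 mm straight up to clear it.
- probe_tip (a point): rounded steel tip of the probe (diameter about 8 mm), 90 mm below the grip centre along the probe's axis; z of this frame points up along the probe toward the grip.
- sample_ring: the white sample ring; origin at the centre of its underside
- spacer_ring: the brass spacer ring; origin at the centre of its underside
- probe: the probe; origin at its tip, z up along it, x and y square to the grip's faces
- holder: the probe holder; origin at the centre of its underside
- fixture: the spring-table fixture (base and post); origin at the centre of its underside
- meter: bystander: yellow hand-held meter lying flat, 170 x 66 x 31 mm, origin at the centre of its underside
- timer: bystander: small white bench timer, 64 x 64 x 19 mm, origin at the centre of its underside
- beaker: bystander: clear empty beaker, 52 x 52 x 70 mm, origin at the centre of its underside
- drop_bottle: bystander: white bottle with orange cap, 34 x 34 x 82 mm, origin at the centre of its underside
Mind the look-alikes: they are no part of the job. Leave any black or turquoise look-alike of the sample_ring alone.

How it is judged:
By the outcome, as a careful person would: the job done as asked, in the order asked, and still so for the second after the job is handed in, while the arm keeps its last pose, push and grip.
It also fails if it takes over 67 s, if anything falls off the work surface, if the arm or the gripper's body presses on something with over 40 N, if the wrist force passes 120 N, or if a joint passes its speed limit or range.

ROBOT

A 6-joint arm with a two-finger parallel gripper is mounted at the origin on a cart in front of the work surface, level with it; the furniture and walls round the work are solid. World frame = base frame: x ahead of the robot, y to its left, z up, the work surface at z = 0. Lengths are in m, angles in degrees, forces in N, time in s.
With the tool pointing down it reaches from about 0.4 to 0.825 m from the base axis. Payload 7 kg.
Tool frame: the origin (TCP) lies at the very end of the fingers, on their centre line; the grasp point (between the pads) lies 19 mm behind it; z points along the fingers, y is the direction in which the jaws open and shut (so a half turn about z gives the same grasp; the last joint's range is limited). The gripper opens to 88 mm and grips with 3 to 60 N. Pads are 19 mm wide; open, the fingers measure 130 mm over their backs; the gripper's body (78 mm by 193 mm) begins 47 mm behind the grasp point.
Start: joints at [-53.967, 20.546, 0.682, 0, -70.136, -16.507], TCP at [0.226, -0.636, 0.227] pointing down, gripper open.
Joint ranges: [-176.03, 176.03], [-82.01, 121.73], [-58.28, 71.71], [-173.87, 95.51], [-174.79, -0.11], [-173.66, 173.66]. Speed limits (degrees/s): [136.94, 136.94, 172.46, 180, 180, 180].

INTERFACE

Orientations are given as [roll, pitch, yaw] about the fixed x, y, z axes, in that order (R = Rz(yaw) Ry(pitch) Rx(roll)).
In Python, from plant import telemetry, optics, ctrl gives the robot as it stands.
- The arm moves only by the tool servo_tool, never from a script. Its argument "rows" is a list of rows, each a list of 3 entries, a list of its own where there are three numbers: the shift along the tool's x, y, z in m, then the turn, a rotation vector about the tool's x, y, z in units of 6 degrees (1.0 is 6 degrees), then the closure, from 0 (fully open) to 1 (shut). A call has 1 to 20 rows; each row shifts and turns the commanded pose from where the row before left it, along the tool's axes as they then stand; what a row does not reach is not made up. A row lasts 1/12 s, in which the tool goes at most 41.7 mm and 7.16 degrees, less where a joint would pass 70% of its speed; a pose out of reach is approached as far as the arm can. A call is refused whole if a number of a shift passes 0.0417 or a number of a turn 1, either way. A call with a gripper value outside its range is refused whole. The fingers move at their own pace and stop on an object; the grip force is fixed at half the most. Time passes only in rows, so rows that do not move let the fingers close. It gives the time, the measured TCP pose, the force and the opening at its end, in the units of the state.
- telemetry.get_obs(): the state, without advancing time (a new reading comes with each control period).
- optics.snapshot(name): name is "side" or "top"; returns the picture (384x512x3 uint8, red, green, blue); there is no depth.
- optics.camera_info(name): a dict with "mtx" (3x3 intrinsics, pixels), "rvec" (rotation vector, rad) and "tvec" (3), from world to camera coordinates, as OpenCV has them. Camera axes: x right, y down, z forward; pixel columns grow to the right and rows downward; lengths in m; the calibration is good to about 2 mm. A picture is of the moment at which its call begins. camera_info takes no time and is no camera call.
- ctrl.close_job(): hands the job in, once; it reports no verdict.
The state is a dict: "clock": time; "joint_pos": joint angles; "qvel": joint speeds; "tau": joint torques, N m; "tool_pos": TCP position; "orientation": TCP orientation; "force": force on the tool from outside, world axes, zero at the start; "moment": the same for the moment, N m; "opening": finger opening in m.
Only numpy, scipy, OpenCV 4.12 (cv2) and the standard library are available. Lean on these libraries where they do the work, as an engineer would, in place of code of your own. Each camera call takes 0.05 s, during which the arm holds its last target.

## Working session

There is one attempt and no reset: what is moved stays moved. The work goes in short steps, Python scripts to look and compute and a tool call to move; the robot and the scene stay as the last step left them, time stands still between calls to the robot, and variables do not carry over. Pictures are saved under pics/ and viewed, and the job is handed in when it is done.

Besides the shell and the picture viewer there is one more tool, called in YAML: its name, and indented under it one key for each argument. servo_tool: Moves the arm, as the interface text tells. Its arguments: {"type":"object","properties":{"rows":{"type":"array"}},"required":["rows"]}

```bash
ls; mkdir -p pics; python3 - <<'E'
from plant import telemetry, optics, ctrl
import cv2,numpy as np
print(telemetry.get_obs())
for n in("side","top"):
    im=optics.snapshot(n); cv2.imwrite(f"pics/{n}0.png",im[:,:,::-1]); ci=optics.camera_info(n); print(n,ci)
    np.save(f"pics/{n}0.npy",im)
    R=cv2.Rodrigues(np.array(ci['rvec'],float))[0]; print(-R.T@np.array(ci['tvec']).ravel())
E
```

```text
pics
{'clock': 0.0, 'joint_pos': array([-5.39656495e+01,  2.05909872e+01,  6.33430988e-01, -1.77457096e-02,
       -7.01358458e+01, -1.65050986e+01]), 'qvel': array([ 0.09985121, -0.00324794, -0.01864307, -0.04247229, -0.00326685,
        0.02158317]), 'tau': array([-3.66342128e-04, -5.82713699e+01,  2.93048483e+01,  6.99690118e+00,
        6.88182103e-03, -1.54354439e-04]), 'tool_pos': array([ 0.22542251, -0.63573007,  0.22563261]), 'orientation': array([ 1.79905707e+02, -1.05431121e-02, -1.60476783e+02]), 'force': array([-0.83481278, -0.33004366,  0.53893773]), 'moment': array([ 0.01979072,  0.00751254, -0.0147096 ]), 'opening': 0.08775175602122764}
side {'mtx': array([[350.89549761,   0.        , 251.14414875],
       [  0.        , 350.89549761, 195.6770796 ],
       [  0.        ,   0.        ,   1.        ]]), 'rvec': array([ 2.17410444, -0.08199102,  0.06766943]), 'tvec': array([-0.54128392,  0.10581274,  0.92868402])}
[ 0.46878844 -0.74651676  0.62417045]
top {'mtx': array([[417.15238068,   0.        , 259.39000221],
       [  0.        , 417.15238068, 187.09656863],
       [  0.        ,   0.        ,   1.        ]]), 'rvec': array([ 2.22035143, -2.18198479,  0.07481214]), 'tvec': array([-0.00372303,  0.53547495,  1.06699374])}
[0.47746739 0.02069161 1.09399254]
```

View pics/side0.png

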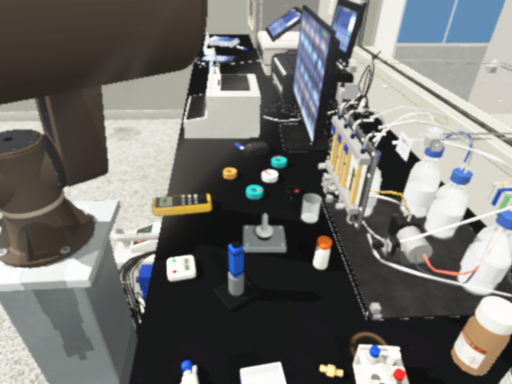

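View pics/top0.png

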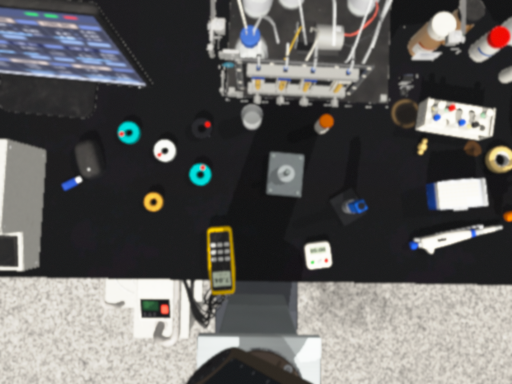

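The side view shows the brass ring at (230,173), the white one at (270,176), the fixture at (264,240) and the probe at (236,265). In the top view they are at (153,202), (165,151), (286,173) and about (352,206). Next I'll enlarge and measure.

```bash
cat > h.py <<'E'
import cv2,numpy as np
from plant import telemetry, optics
class Cam:
    def __init__(s,n):
        c=optics.camera_info(n); s.K=np.array(c['mtx']); s.rv=np.array(c['rvec'],float); s.t=np.array(c['tvec'],float).ravel()
        s.R=cv2.Rodrigues(s.rv)[0]; s.C=-s.R.T@s.t; s.P=s.K@np.c_[s.R,s.t]
    def ray(s,uv): return s.R.T@np.linalg.inv(s.K)@np.array([uv[0],uv[1],1.])
    def plane(s,uv,z):
        d=s.ray(uv); return s.C+d*(z-s.C[2])/d[2]
    def proj(s,p): q=s.P@np.r_[p,1]; return q[:2]/q[2]
T=Cam("top"); S=Cam("side")
def tri(ut,us):
    X=cv2.triangulatePoints(T.P,S.P,np.array(ut,float).reshape(2,1),np.array(us,float).reshape(2,1)); X=(X[:3]/X[3]).ravel()
    return X, T.proj(X)-ut, S.proj(X)-us
def crop(im,x0,y0,x1,y1,k,fn):
    cv2.imwrite(fn,cv2.resize(im[y0:y1,x0:x1,::-1],None,fx=k,fy=k,interpolation=cv2.INTER_CUBIC))
E
python3 - <<'E'
from h import *
t=np.load("pics/top0.npy"); s=np.load("pics/side0.npy")
crop(t,110,110,230,220,6,"pics/t_a.png"); crop(t,255,140,385,230,6,"pics/t_b.png")
crop(s,210,145,320,205,7,"pics/s_a.png"); crop(s,200,200,300,310,5,"pics/s_b.png")
E
```

```text
(no output)
```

View pics/t_a.png

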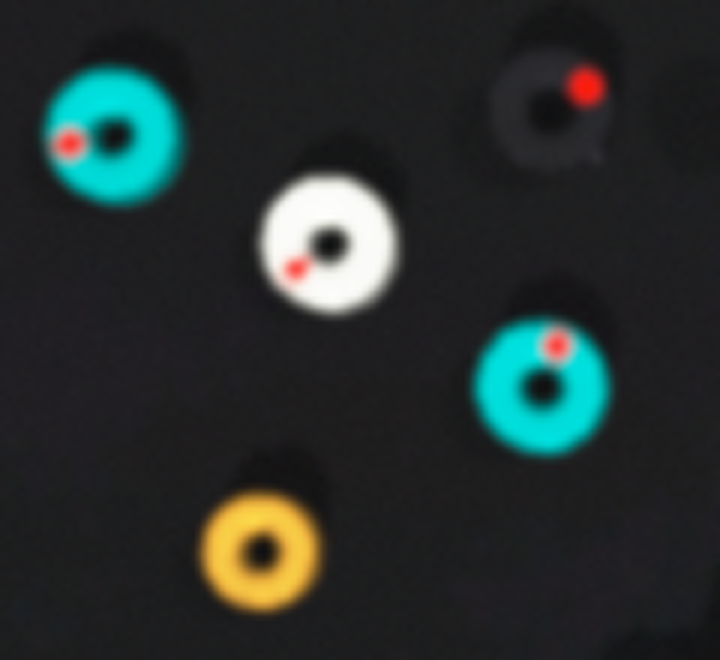

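View pics/t_b.png

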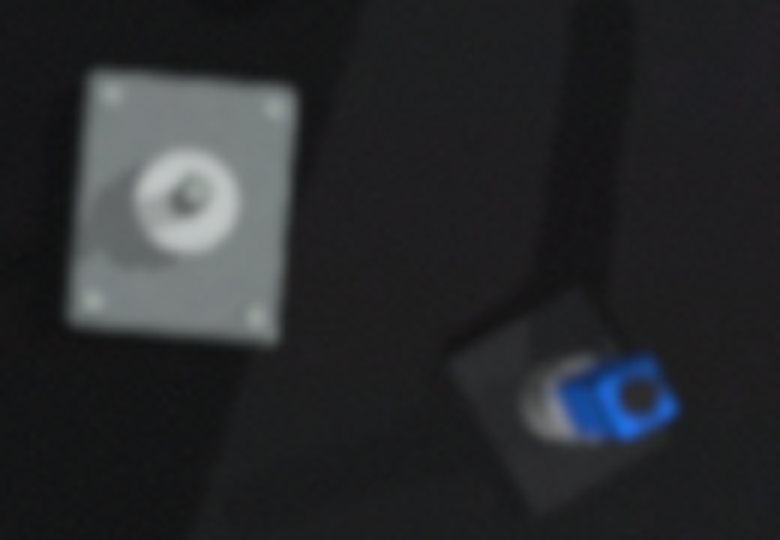

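View pics/s_a.png

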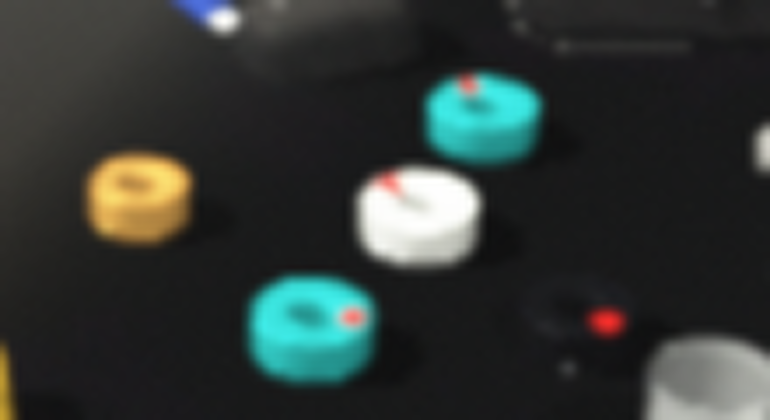

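View pics/s_b.png

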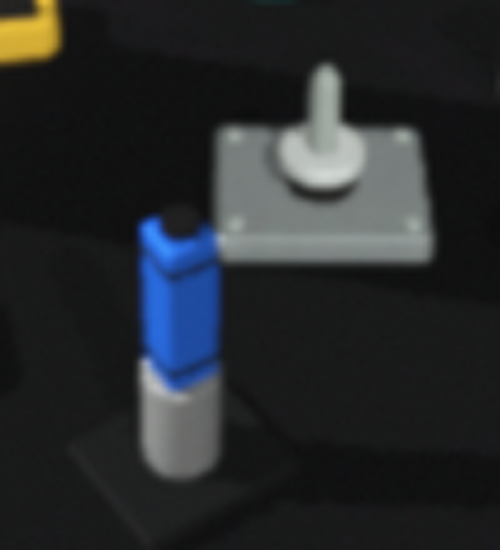

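```bash
cat > m0.py <<'E'
from h import *
t=np.load("pics/top0.npy"); s=np.load("pics/side0.npy")
def blob(im,lo,hi,roi):
    x0,y0,x1,y1=roi; h=cv2.cvtColor(im,cv2.COLOR_RGB2HSV)[y0:y1,x0:x1]
    m=cv2.inRange(h,np.array(lo),np.array(hi)); c=max(cv2.findContours(m,cv2.RETR_EXTERNAL,cv2.CHAIN_APPROX_NONE)[0],key=cv2.contourArea)
    f=np.zeros_like(m); cv2.drawContours(f,[c],-1,255,-1); M=cv2.moments(f,True)
    return np.array([M['m10']/M['m00']+x0,M['m01']/M['m00']+y0]),c+[x0,y0],M['m00']
def wob(im,roi):  # white ring incl. spot (bright value)
    return blob(im,(0,0,110),(180,255,255),roi)
bt,cb,ab=wob(t,(138,187,168,217)); wt,cw,aw=wob(t,(148,135,182,168))
print('top brass',bt,ab,'white',wt,aw)
for z in(.0,.01,.02): print(z,T.plane(bt,z)[:2],T.plane(wt,z)[:2])
bs,cbs,_=wob(s,(218,163,241,183)); ws,cws,_=wob(s,(258,166,282,186))
for n,c in(('b',cbs),('w',cws)): print(n,cv2.boundingRect(c))
# silhouette centre in both views ~ solid centre
print('brass tri',tri(bt,bs)); print('white tri',tri(wt,ws))
def red(im,roi): return blob(im,(0,90,120),(8,255,255),roi)
rt,_,a=red(t,(150,145,172,162)); rs,_,a2=red(s,(258,166,282,186)); print('spot',rt,a,rs,a2,tri(rt,rs),T.plane(rt,.02))
# blue grip outlines
for n,im,roi in(('top',t,(335,190,375,225)),('side',s,(220,235,250,285))):
    c0,c,a=blob(im,(100,120,60),(125,255,255),roi); print(n,c0,a,cv2.boundingRect(c))
E
python3 m0.py
python3 - <<'E'
from h import *
# post top, table etc by eye: crops t_b offset(255,140)/6, s_b offset (200,200)/5
print('post top', tri((255+200/6-.4,140+190/6-.4),(200+326/5-.4,200+67/5-.4)))
print('table top face', [T.plane((255+187/6-.4,140+201/6-.4),z) for z in(.042,)])
print('table side',S.plane((200+322/5-.4,200+153/5-.4),.042))
for uv in [(112,95),(275,109),(93,300),(257,317)]: print('screw',T.plane((255+uv[0]/6-.4,140+uv[1]/6-.4),.0225))
for uv in [(234,135),(404,135),(236,224),(414,224)]: print('screwS',S.plane((200+uv[0]/5-.4,200+uv[1]/5-.4),.0225))
for uv in [(574,288),(446,363),(542,515)]: print('foot',T.plane((255+uv[0]/6-.4,140+uv[1]/6-.4),.01))
for uv in [(648,355),(682,408),(632,440),(598,377)]: print('griptop',T.plane((255+uv[0]/6-.4,140+uv[1]/6-.4),.142))
print('cap',T.plane((255+638/6-.4,140+395/6-.4),.148),S.plane((200+181/5-.4,200+215/5-.4),.148),tri((255+638/6-.4,140+395/6-.4),(200+181/5-.4,200+217/5-.4)))
print('rim side',S.plane((200+181/5-.4,200+378/5-.4),.062))
E
```

```text
top brass [152.86900958 201.46964856] 313.0 white [164.33573141 150.11510791] 417.0
0.0 [0.49368011 0.28296913] [0.6291605  0.25705872]
0.01 [0.49353191 0.2805717 ] [0.6277739  0.25489813]
0.02 [0.49338372 0.27817426] [0.6263873  0.25273754]
b (222, 167, 15, 13)
w (261, 169, 18, 14)
brass tri (array([0.49291979, 0.28048516, 0.01036854]), array([-0.00790794,  0.23455592]), array([ 0.25239662, -0.00841621]))
white tri (array([0.62693847, 0.25489739, 0.01026759]), array([-0.03093567,  0.30406471]), array([ 0.33342712, -0.02842155]))
spot [159.11111111 154.33333333] 9.0 [265.  170.5] 4.0 (array([0.6136435 , 0.26499317, 0.02404824]), array([-0.03746384,  0.39423023]), array([ 0.42665993, -0.03455405])) [0.61518303 0.26585171 0.02      ]
top [358.09049774 206.19457014] 221.0 (348, 199, 21, 15)
side [235.30246914 260.00205761] 486.0 (227, 243, 17, 35)
post top (array([ 0.57042208, -0.06124415,  0.09541572]), array([-0.00080662,  0.00894875]), array([ 0.01229078, -0.00090815]))
table top face [array([ 0.57065722, -0.0601984 ,  0.042     ])]
table side [ 0.57017444 -0.06380424  0.042     ]
sc
[... 212 characters left out ...]
5    ]
screwS [ 0.61925536 -0.02894138  0.0225    ]
screwS [ 0.52407642 -0.09284665  0.0225    ]
screwS [ 0.61356802 -0.09870231  0.0225    ]
foot [ 0.53860516 -0.23172753  0.01      ]
foot [ 0.5050073  -0.17615754  0.01      ]
foot [ 0.43993673 -0.21835644  0.01      ]
griptop [ 0.50604966 -0.22946939  0.142     ]
griptop [ 0.48606065 -0.24256138  0.142     ]
griptop [ 0.47355361 -0.22347264  0.142     ]
griptop [ 0.49732355 -0.21035726  0.142     ]
cap [ 0.49064211 -0.22414589  0.148     ] [ 0.49099265 -0.222499    0.148     ] (array([ 0.49075399, -0.22405928,  0.14835159]), array([ 0.00212872, -0.05137466]), array([-0.08269871,  0.00301651]))
rim side [ 0.49003314 -0.2297082   0.062     ]
```

```bash
cat >> h.py <<'E'
from scipy.spatial.transform import Rotation as Ro
def state():
    o=telemetry.get_obs(); print('t',round(o['clock'],2),'p',np.round(o['tool_pos'],4),'rpy',np.round(o['orientation'],2),'F',np.round(o['force'],2),'op',round(o['opening'],4),'q',np.round(o['joint_pos'],1)); return o
def go(*pts,yaw=None):
    "tool-frame shifts through world waypoints"
    o=state(); p=o['tool_pos']; R=Ro.from_euler('xyz',o['orientation'],degrees=True).as_matrix()
    for q in pts:
        d=R.T@(np.array(q)-p); n=int(np.ceil(np.abs(d).max()/.035)); print(q,'d',np.round(d,4),'n',n,'per',np.round(d/n,4)); p=np.array(q)
E
python3 -c "
from h import *
go((.52,-.2,.2256),(.493,.2805,.15),(.493,.2805,.06),(.493,.2805,.006))"
```

```text
t 0.1 p [ 0.2254 -0.6358  0.2257] rpy [ 1.7991e+02 -1.0000e-02 -1.6048e+02] F [-0.19  0.02  0.01] op 0.0876 q [-54.   20.6   0.6  -0.  -70.1 -16.5]
(0.52, -0.2, 0.2256) d [-0.4232  0.3123  0.0005] n 13 per [-0.0326  0.024   0.    ]
(0.493, 0.2805, 0.15) d [-0.1351  0.4618  0.0763] n 14 per [-0.0097  0.033   0.0054]
(0.493, 0.2805, 0.06) d [-0.     -0.0001  0.09  ] n 3 per [-0.   -0.    0.03]
(0.493, 0.2805, 0.006) d [-0.     -0.0001  0.054 ] n 2 per [-0.    -0.     0.027]
```

servo_tool:
  rows:
    - [[-0.0326, 0.024, 0], [0, 0, 0], 0]
    - [[-0.0326, 0.024, 0], [0, 0, 0], 0]
    - [[-0.0326, 0.024, 0], [0, 0, 0], 0]
    - [[-0.0326, 0.024, 0], [0, 0, 0], 0]
    - [[-0.0326, 0.024, 0], [0, 0, 0], 0]
    - [[-0.0326, 0.024, 0], [0, 0, 0], 0]
    - [[-0.0326, 0.024, 0], [0, 0, 0], 0]
    - [[-0.0326, 0.024, 0], [0, 0, 0], 0]
    - [[-0.0326, 0.024, 0], [0, 0, 0], 0]
    - [[-0.0326, 0.024, 0], [0, 0, 0], 0]
    - [[-0.0326, 0.024, 0], [0, 0, 0], 0]
    - [[-0.0326, 0.024, 0], [0, 0, 0], 0]
    - [[-0.0326, 0.024, 0], [0, 0, 0], 0]

```text
clock: 1.18
tool_pos: [0.5212, -0.1985, 0.2265]
orientation: [180.0, -0.0, -160.5]
force: [0.9, -1.6, 0.1]
opening: 0.0875
```

servo_tool:
  rows:
    - [[-0.0097, 0.033, 0.0054], [0, 0, 0], 0]
    - [[-0.0097, 0.033, 0.0054], [0, 0, 0], 0]
    - [[-0.0097, 0.033, 0.0054], [0, 0, 0], 0]
    - [[-0.0097, 0.033, 0.0054], [0, 0, 0], 0]
    - [[-0.0097, 0.033, 0.0054], [0, 0, 0], 0]
    - [[-0.0097, 0.033, 0.0054], [0, 0, 0], 0]
    - [[-0.0097, 0.033, 0.0054], [0, 0, 0], 0]
    - [[-0.0097, 0.033, 0.0054], [0, 0, 0], 0]
    - [[-0.0097, 0.033, 0.0054], [0, 0, 0], 0]
    - [[-0.0097, 0.033, 0.0054], [0, 0, 0], 0]
    - [[-0.0097, 0.033, 0.0054], [0, 0, 0], 0]
    - [[-0.0097, 0.033, 0.0054], [0, 0, 0], 0]
    - [[-0.0097, 0.033, 0.0054], [0, 0, 0], 0]
    - [[-0.0097, 0.033, 0.0054], [0, 0, 0], 0]
    - [[0, 0, 0], [0, 0, 0], 0]
    - [[0, 0, 0], [0, 0, 0], 0]

```text
clock: 2.52
tool_pos: [0.4936, 0.2817, 0.1499]
orientation: [-180.0, -0.1, -160.3]
force: [-1.0, -0.2, 0.2]
opening: 0.0876
```

```bash
python3 - <<'E'
from h import *
go((.493,.2805,.06),(.493,.2805,.006))
s=optics.snapshot("side"); cv2.imwrite("pics/s1.png",s[:,:,::-1])
t=optics.snapshot("top"); cv2.imwrite("pics/t1.png",t[:,:,::-1])
E
```

```text
t 2.52 p [0.4936 0.2817 0.1499] rpy [-1.7995e+02 -1.0000e-01 -1.6033e+02] F [-0.99 -0.24  0.21] op 0.0876 q [  49.4   14.2  -19.    -0.   -56.9 -119.8]
(0.493, 0.2805, 0.06) d [ 0.0008 -0.0009  0.0899] n 3 per [ 0.0003 -0.0003  0.03  ]
(0.493, 0.2805, 0.006) d [-0.0001  0.      0.054 ] n 2 per [-0.     0.     0.027]
```

View pics/s1.png

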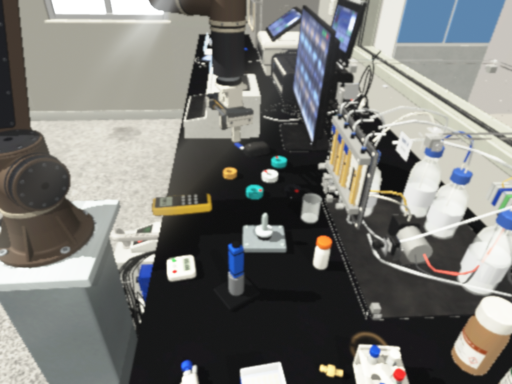

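View pics/t1.png

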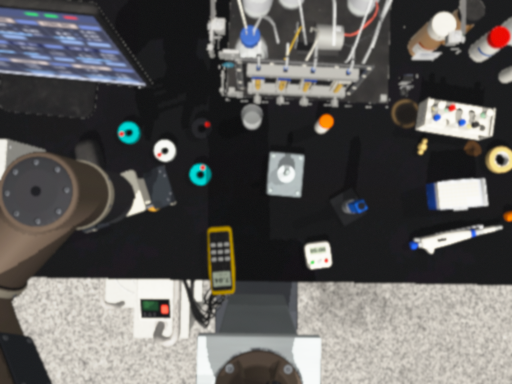

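```bash
python3 - <<'E'
from h import *
for z in(.15,.2,.25,.3): print(z,S.proj((.4936,.2817,z)),T.proj((.4936,.2817,z)))
s=cv2.imread("pics/s1.png")[:,:,::-1];t=cv2.imread("pics/t1.png")[:,:,::-1]
crop(s,200,60,300,200,5,"pics/s1c.png");crop(t,90,140,210,230,6,"pics/t1c.png")
E
```

```text
0.15 [228.86667928 134.56261377] [137.44775436 200.25147563]
0.2 [228.5710106  119.65986374] [130.9551672  199.73833619]
0.25 [228.25945061 103.95613567] [123.69076765 199.16419681]
0.3 [227.93068277  87.38507101] [115.50823376 198.517493  ]
```

View pics/s1c.png

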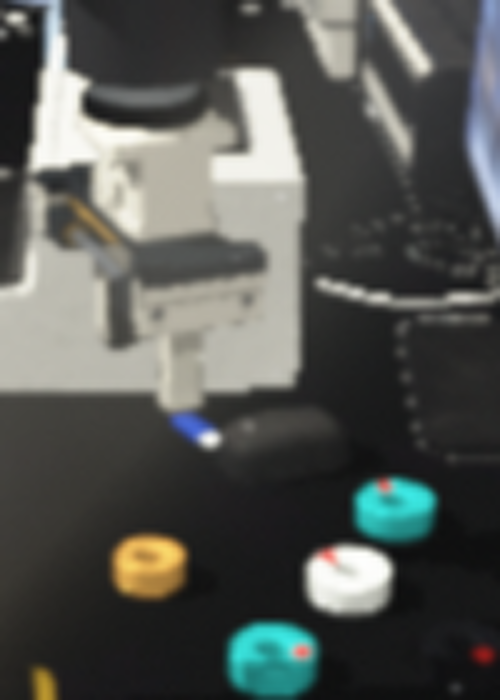

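View pics/t1c.png

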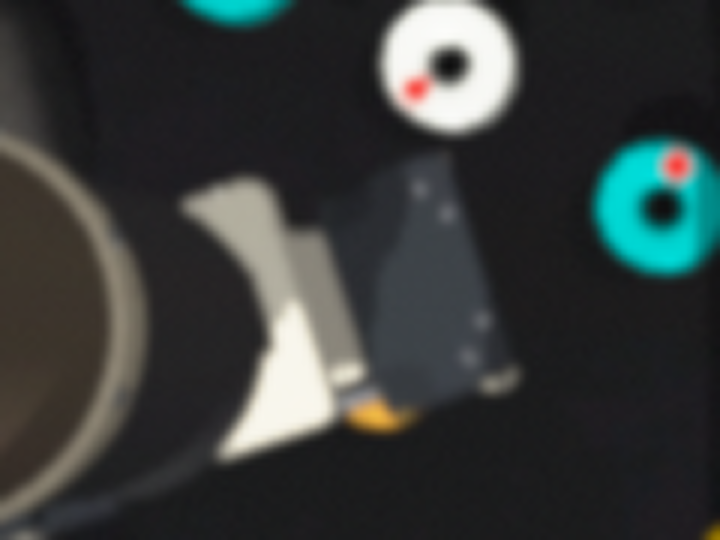

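The side view shows the near finger tip at about (236,141), which fits the expected projection. Both pictures match the telemetry, so I'll descend and grip.

servo_tool:
  rows:
    - [[0.0008, -0.0009, 0.03], [0, 0, 0], 0]
    - [[0, 0, 0.03], [0, 0, 0], 0]
    - [[0, 0, 0.03], [0, 0, 0], 0]
    - [[0, 0, 0.025], [0, 0, 0], 0]
    - [[0, 0, 0.02], [0, 0, 0], 0]
    - [[0, 0, 0.008], [0, 0, 0], 0]
    - [[0, 0, 0], [0, 0, 0], 0.2]
    - [[0, 0, 0], [0, 0, 0], 0.5]
    - [[0, 0, 0], [0, 0, 0], 1]
    - [[0, 0, 0], [0, 0, 0], 1]
    - [[0, 0, 0], [0, 0, 0], 1]
    - [[0, 0, 0], [0, 0, 0], 1]
    - [[0, 0, 0], [0, 0, 0], 1]

```text
clock: 3.7
tool_pos: [0.494, 0.2795, 0.0086]
orientation: [180.0, 0.1, -160.5]
force: [0.4, 0.0, -0.2]
opening: 0.0467
```

```bash
python3 - <<'E'
from h import *
go((.493,.2805,.155))
E
```

```text
t 3.7 p [0.494  0.2795 0.0086] rpy [ 1.7997e+02  5.0000e-02 -1.6046e+02] F [ 0.36  0.01 -0.2 ] op 0.0467 q [  49.2   23.9  -27.4    0.   -38.6 -119.7]
(0.493, 0.2805, 0.155) d [ 0.0005  0.0013 -0.1464] n 5 per [ 0.0001  0.0003 -0.0293]
```

servo_tool:
  rows:
    - [[0, 0, -0.01], [0, 0, 0], 1]
    - [[0, 0, -0.03], [0, 0, 0], 1]
    - [[0, 0, -0.035], [0, 0, 0], 1]
    - [[0, 0, -0.035], [0, 0, 0], 1]
    - [[0, 0, -0.03], [0, 0, 0], 1]
    - [[0, 0, 0], [0, 0, 0], 1]

```text
clock: 4.2
tool_pos: [0.4967, 0.2815, 0.1557]
orientation: [179.8, 0.6, -160.4]
force: [0.9, 1.3, -0.5]
opening: 0.0429
```

```bash
python3 - <<'E'
from h import *
go((.5708,-.0607,.15))
E
```

```text
t 4.2 p [0.4967 0.2815 0.1557] rpy [ 179.79    0.59 -160.39] F [ 0.9   1.31 -0.55] op 0.0429 q [ 4.930e+01  1.370e+01 -1.890e+01  1.000e-01 -5.680e+01 -1.197e+02]
(0.5708, -0.0607, 0.15) d [ 0.0451 -0.3473  0.0039] n 10 per [ 0.0045 -0.0347  0.0004]
```

```bash
python3 - <<'E'
from h import *
s=optics.snapshot("side"); crop(s,200,60,300,200,5,"pics/s2.png")
t=optics.snapshot("top"); crop(t,90,130,210,230,6,"pics/t2.png")
state()
E
```

```text
t 4.3 p [0.4943 0.2799 0.1502] rpy [ 179.88    0.19 -160.47] F [-0.9   0.23 -0.73] op 0.0431 q [  49.2   14.   -19.3   -0.   -56.5 -119.7]
```

View pics/s2.png

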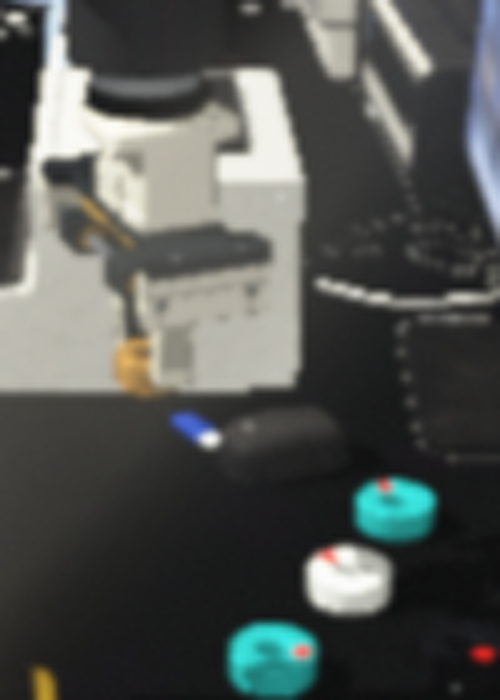

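View pics/t2.png

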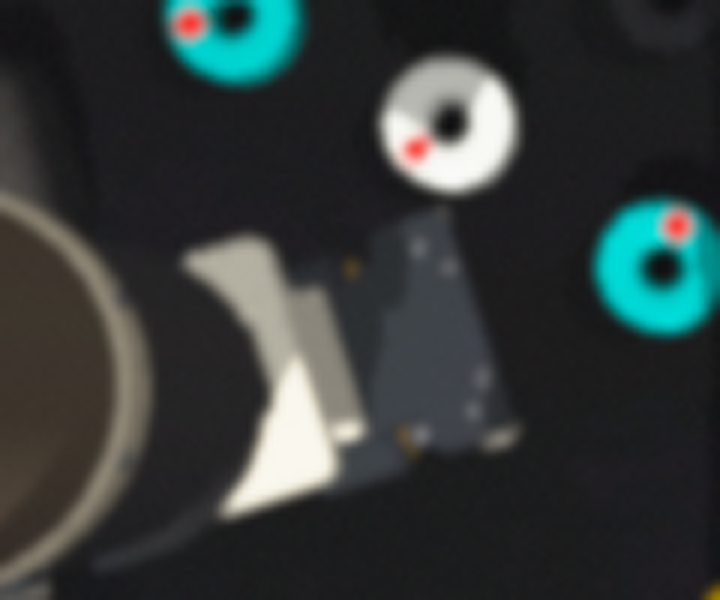

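```bash
python3 - <<'E'
from h import *
o=state(); R=Ro.from_euler('xyz',o['orientation'],degrees=True).as_matrix(); p=o['tool_pos']
def L(v): return p+R@np.array(v)
for nm,v in dict(tcp=(0,0,0),ring=(0,0,-.01),rxp=(.023,0,-.01),rxm=(-.023,0,-.01),ryp=(0,.023,-.01),rym=(0,-.023,-.01),fm=(0,-.04,0)).items():
    q=L(v); a=S.proj(q); b=T.proj(q); print(nm,np.round(q,3),'s2',np.round((a-[200,60])*5),'t2',np.round((b-[90,130])*6))
import cv2
s=cv2.imread("pics/s2.png"); cv2.imwrite("pics/s2z.png",cv2.resize(s[200:450,50:300],None,fx=2.4,fy=2.4,interpolation=cv2.INTER_CUBIC))
E
```

```text
t 4.3 p [0.4943 0.2799 0.1502] rpy [ 179.88    0.19 -160.47] F [-0.9   0.23 -0.73] op 0.0431 q [  49.2   14.   -19.3   -0.   -56.5 -119.7]
tcp [0.494 0.28  0.15 ] s2 [146. 374.] t2 [289. 420.]
ring [0.494 0.28  0.16 ] s2 [145. 359.] t2 [282. 419.]
rxp [0.473 0.272 0.16 ] s2 [111. 365.] t2 [301. 478.]
rxm [0.516 0.288 0.16 ] s2 [179. 353.] t2 [263. 360.]
ryp [0.487 0.302 0.16 ] s2 [132. 345.] t2 [223. 439.]
rym [0.502 0.258 0.16 ] s2 [159. 374.] t2 [341. 399.]
fm [0.508 0.242 0.15 ] s2 [169. 399.] t2 [391. 386.]
```

View pics/s2z.png

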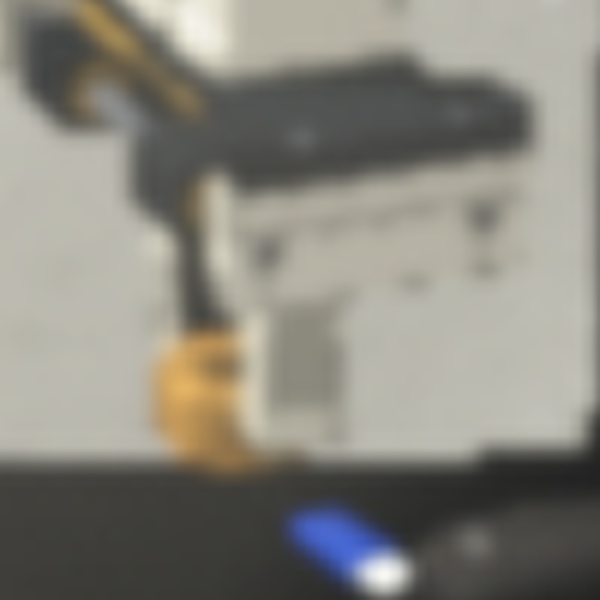

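servo_tool:
  rows:
    - [[0.002, -0.015, 0], [0, 0, 0], 1]
    - [[0.0045, -0.035, 0], [0, 0, 0], 1]
    - [[0.0045, -0.035, 0], [0, 0, 0], 1]
    - [[0.0045, -0.035, 0], [0, 0, 0], 1]
    - [[0.0045, -0.035, 0], [0, 0, 0], 1]
    - [[0.0045, -0.035, 0], [0, 0, 0], 1]
    - [[0.0045, -0.035, 0], [0, 0, 0], 1]
    - [[0.0045, -0.035, 0], [0, 0, 0], 1]
    - [[0.0045, -0.035, 0], [0, 0, 0], 1]
    - [[0.0045, -0.035, 0], [0, 0, 0], 1]
    - [[0.0025, -0.0165, 0], [0, 0, 0], 1]
    - [[0, 0, 0], [0, 0, 0], 1]
    - [[0, 0, 0], [0, 0, 0], 1]

```text
clock: 5.38
tool_pos: [0.5661, -0.064, 0.1465]
orientation: [180.0, -0.2, -160.6]
force: [-0.4, -0.2, -0.2]
opening: 0.0432
```

```bash
python3 - <<'E'
from h import *
go((.5708,-.0607,.15))
s=optics.snapshot("side"); crop(s,215,150,315,260,6,"pics/s3.png"); np.save("pics/s3.npy",s)
t=optics.snapshot("top"); crop(t,230,120,350,220,6,"pics/t3.png")
state()
E
```

```text
t 5.38 p [ 0.5661 -0.064   0.1465] rpy [ 1.7996e+02 -1.7000e-01 -1.6063e+02] F [-0.4  -0.22 -0.17] op 0.0432 q [ 13.2  14.6 -19.   -0.  -56.6 -83.8]
(0.5708, -0.0607, 0.15) d [-0.0055  0.0016 -0.0035] n 1 per [-0.0055  0.0016 -0.0035]
t 5.48 p [ 0.5665 -0.0625  0.1471] rpy [ 1.7998e+02 -1.0000e-01 -1.6050e+02] F [ 0.31  0.81 -1.59] op 0.0432 q [ 13.4  14.5 -19.   -0.  -56.6 -83.9]
```

View pics/s3.png

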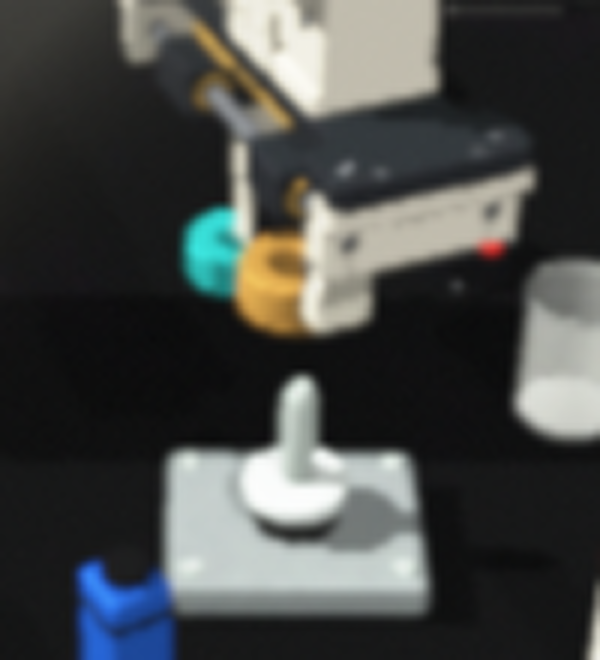

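View pics/t3.png

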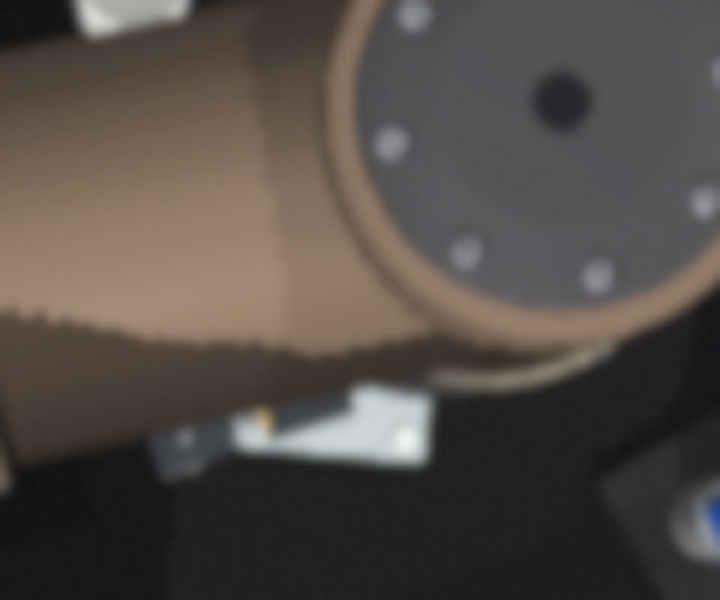

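```bash
python3 - <<'E'
from h import *
o=state(); p=o['tool_pos']
z=p[2]+.0125
print('bore',S.plane((215+291/6-.4,150+260/6-.4),z), 'tcp',p)
R=Ro.from_euler('xyz',[180,0,-160.5],degrees=True).as_matrix()
# predicted ring outline top circle for centered ring, left extreme
th=np.linspace(0,2*np.pi,73)
for zz in(z,z-.02):
    pr=np.array([S.proj((p[0]+.023*np.cos(a),p[1]+.023*np.sin(a),zz)) for a in th]); pr=(pr+.4-[215,150])*6
    print('pred min/max x',pr[:,0].min(),pr[:,0].max(),'y',pr[:,1].min(),pr[:,1].max())
pr=np.array([S.proj((p[0]+.010*np.cos(a),p[1]+.01*np.sin(a),z)) for a in th]); pr=(pr+.4-[215,150])*6
print('bore pred',pr[:,0].min(),pr[:,0].max(),pr[:,1].min(),pr[:,1].max())
im=cv2.imread("pics/s3.png"); cv2.imwrite("pics/s3z.png",cv2.resize(im[200:350,200:400],None,fx=4,fy=4,interpolation=cv2.INTER_CUBIC))
E
```

```text
t 5.48 p [ 0.5665 -0.0625  0.1471] rpy [ 1.7998e+02 -1.0000e-01 -1.6050e+02] F [ 0.31  0.81 -1.59] op 0.0432 q [ 13.4  14.5 -19.   -0.  -56.6 -83.9]
bore [ 0.56312485 -0.06678556  0.15958443] tcp [ 0.56645069 -0.06246459  0.14708443]
pred min/max x 239.94498691096487 356.32932495066416 y 221.77486337905964 286.8880434180227
pred min/max x 238.77885367270665 353.59105494693415 y 262.6757767003331 328.76991360340287
bore pred 272.8360402889665 323.4216095633599 239.58163002767554 267.8798240351328
```

View pics/s3z.png

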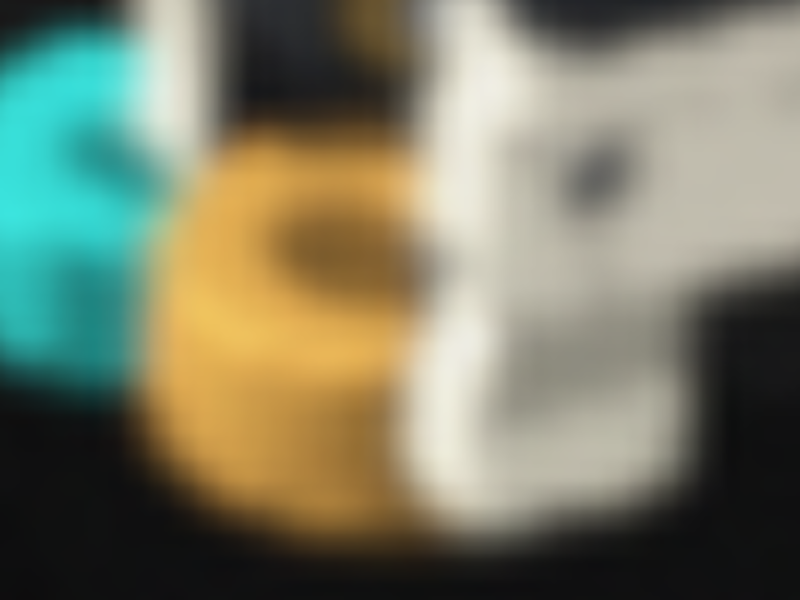

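```bash
python3 - <<'E'
from h import *
f=lambda p:np.round((S.proj(p)+.4-[215,150])*6,1)
for z in(.091,.084,.06,.042): print(z,f((.5708,-.0607,z)), f((.5633,-.0607,z)),f((.5783,-.0607,z)))
im=cv2.imread("pics/s3.png"); cv2.imwrite("pics/s3y.png",cv2.resize(im[360:560,200:400],None,fx=3,fy=3,interpolation=cv2.INTER_CUBIC))
E
```

```text
0.091 [301.6 388. ] [283.6 388.7] [319.6 387.3]
0.084 [300.9 401.4] [283. 402.] [318.8 400.7]
0.06 [298.7 446.1] [281.  446.8] [316.3 445.4]
0.042 [297.  478.8] [279.6 479.6] [314.4 478.1]
```

View pics/s3y.png

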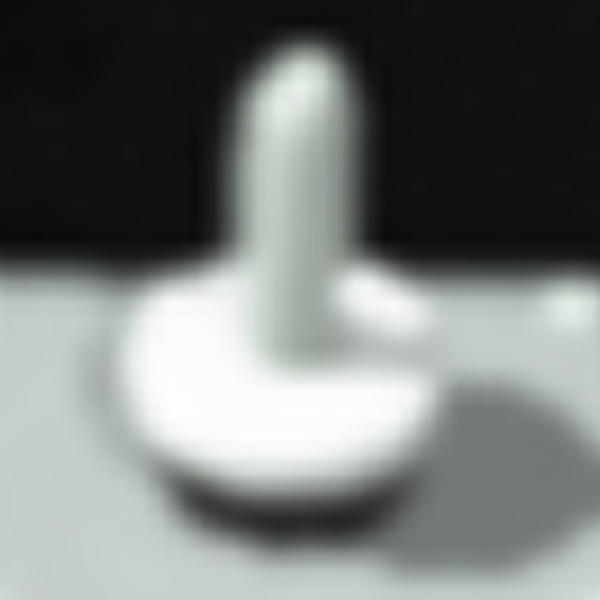

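servo_tool:
  rows:
    - [[0, 0, 0], [0, 0, -0.5], 1]
    - [[0, 0, 0], [0, 0, -1], 1]
    - [[0, 0, 0], [0, 0, -1], 1]
    - [[0, 0, 0], [0, 0, -1], 1]
    - [[0, 0, 0], [0, 0, -1], 1]
    - [[0, 0, 0], [0, 0, -1], 1]
    - [[0, 0, 0], [0, 0, -1], 1]
    - [[0, 0, 0], [0, 0, -1], 1]
    - [[0, 0, 0], [0, 0, -1], 1]
    - [[0, 0, 0], [0, 0, -1], 1]
    - [[0, 0, 0], [0, 0, -1], 1]
    - [[0, 0, 0], [0, 0, -0.75], 1]
    - [[0, 0, 0], [0, 0, -0.5], 1]
    - [[0, 0, 0], [0, 0, 0], 1]
    - [[0, 0, 0], [0, 0, 0], 1]
    - [[0, 0, 0], [0, 0, 0], 1]

```text
clock: 6.82
tool_pos: [0.5671, -0.0618, 0.1479]
orientation: [180.0, -0.0, -90.0]
force: [-0.2, -0.7, -0.7]
opening: 0.0433
```

```bash
python3 - <<'E'
from h import *
o=state()
s=optics.snapshot("side"); crop(s,225,150,305,250,7,"pics/s4.png"); np.save("pics/s4.npy",s)
state()
p=o['tool_pos'];z=p[2]+.0125
th=np.linspace(0,2*np.pi,73)
for n,q,r,zz in(('top',p,.023,z),('bot',p,.023,z-.02),('bore',p,.01,z),('post',(.5708,-.0607),.0045,.091),('table',(.5708,-.0607),.022,.042),('tablebot',(.5708,-.0607),.022,.032)):
    pr=np.array([S.proj((q[0]+r*np.cos(a),q[1]+r*np.sin(a),zz)) for a in th]); pr=(pr+.5-[225,150])*7
    print(n,'x',pr[:,0].min(),pr[:,0].max(),'y',pr[:,1].min(),pr[:,1].max())
E
```

```text
t 6.82 p [ 0.5671 -0.0618  0.1479] rpy [179.98  -0.   -90.02] F [-0.25 -0.72 -0.75] op 0.0433 q [ 13.4  14.5 -18.9  -0.  -56.6 -13.5]
t 6.87 p [ 0.5672 -0.0619  0.1479] rpy [179.99   0.   -90.02] F [ 0.33  0.25 -0.25] op 0.0433 q [ 13.4  14.5 -18.9  -0.  -56.6 -13.4]
top x 212.32714493630874 348.0847188876357 y 256.4278549306955 332.2378408379191
bot x 210.94413857405013 344.8682011784975 y 304.17616612153074 381.1339189748078
bore x 250.6922778184209 309.69684012256005 y 277.1600555924243 310.1070878550239
post x 269.90898302692557 295.2261671409804 y 445.6869043672899 461.17983827801254
table x 217.23768883816695 337.2102242033144 y 521.2790325109983 598.9714883531929
tablebot x 216.56328725599099 335.78183928505035 y 541.9267824349454 619.9642262617679
```

View pics/s4.png

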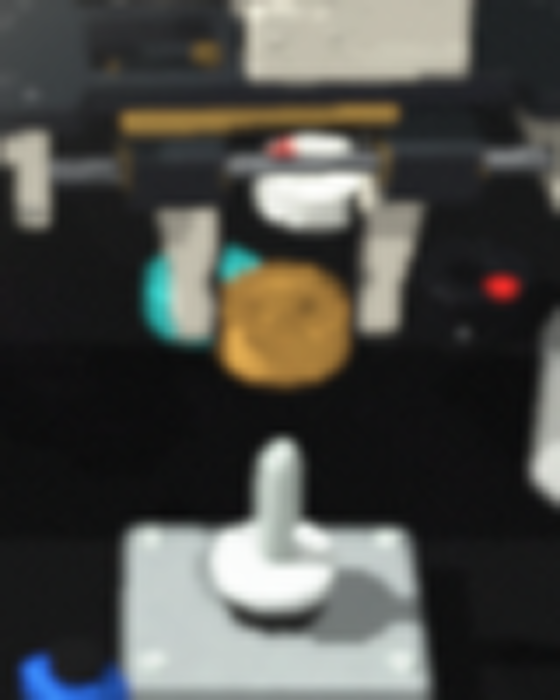

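```bash
cat > m4.py <<'E'
from h import *
def up(im,roi,k=8):
    x0,y0,x1,y1=roi
    return cv2.resize(im[y0:y1,x0:x1],None,fx=k,fy=k,interpolation=cv2.INTER_LINEAR)
def edges(im,row,x0,x1,th):  # subpixel crossing of gray profile
    g=cv2.cvtColor(im,cv2.COLOR_RGB2GRAY)[row].astype(float)[x0:x1]
    a=np.where(g>th)[0]; i,j=a[0],a[-1]
    l=i-1+(th-g[i-1])/(g[i]-g[i-1]) if i else i; r=j+(g[j]-th)/(g[j]-g[j+1])
    return x0+l,x0+r
if __name__=="__main__":
    s=np.load("pics/s4.npy")
    for row in range(213,226,2):
        l,r=edges(s,row,255,274,90); c=(l+r)/2; 
        print('post row',row,round(l,2),round(r,2),'c',round(c,2))
    for z in(.091,.08,.07,.06): print(z,S.proj((.5708,-.0607,z)), S.plane((264.6,214),z)[0])
    for row in range(225,242,2): print('table',row,np.round(edges(s,row,245,285,200),2) if row<239 else '')
    h=cv2.cvtColor(up(s,(250,180,282,210)),cv2.COLOR_RGB2HSV); m=cv2.inRange(h,np.array((8,100,70)),np.array((28,255,255)))
    c=max(cv2.findContours(m,0,1)[0],key=cv2.contourArea); x,y,w,hh=cv2.boundingRect(c); print('ring px',x/8+250-.5,(x+w)/8+250-.5,y/8+180-.5,(y+hh)/8+180-.5)
    g=cv2.cvtColor(s,cv2.COLOR_RGB2GRAY); print(g[185:206,254:276])
E
python3 m4.py
```

```text
post row 213 262.63 266.76 c 264.7
post row 215 261.22 267.46 c 264.34
post row 217 260.87 267.55 c 264.21
post row 219 260.61 267.49 c 264.05
post row 221 260.61 267.46 c 264.03
post row 223 260.4 267.56 c 263.98Traceback (most recent call last):
  File "m4.py", line 13, in <module>
    l,r=edges(s,row,255,274,90); c=(l+r)/2;
        ~~~~~^^^^^^^^^^^^^^^^^^
  File "m4.py", line 8, in edges
    l=i-1+(th-g[i-1])/(g[i]-g[i-1]) if i else i; r=j+(g[j]-th)/(g[j]-g[j+1])
                                                                     ~^^^^^
IndexError: index 19 is out of bounds for axis 0 with size 19
```

```bash
sed -i 's/range(213,226,2)/range(213,224,5)/; s/.*for row in range(225.*//' m4.py; python3 m4.py
```

```text
post row 213 262.63 266.76 c 264.7
post row 218 260.69 267.5 c 264.09
post row 223 260.4 267.56 c 263.98
0.091 [264.86687102 214.2715    ] 0.5702648399204887
0.08 [264.69129086 217.75254033] 0.5723584300361038
0.07 [264.53382458 220.87445623] 0.5742616937775721
0.06 [264.37836733 223.95654122] 0.5761649575190403
ring px 255.25 275.0 186.5 205.0
[[180 145  85  78  86  71  50  35  26  25  25  25  25  24  24  23  23  24
   25  23  24  35]
 [174 135  93 108 127 120  99  74  46  35  36  36  33  29  27  25  24  24
   24  23  24  38]
 [168 125 102 128 145 144 139 123  89  73  73  74  68  62  58  52  37  28
   24  23  23  39]
 [154 103 102 140 153 145 144 137 122 116 117 117 114 111 109  99  73  49
   34  25  23  38]
 [136  81  91 134 148 140 136 135 134 137 140 140 137 134 130 123 105  81
   60  38  27  37]
 [130  74  81 118 134 134 134 138 143 148 151 151 147 140 136 129 118 101
   85  61  38  40]
 [138  84  79 110 128 131 135 139 141 141 143 142 138 133 130 127 124 118
  106  81  54  51]
 [155 103  84 110 125 129 129 131 133 136 136 134 129 123 116 116 122 123
  116  99  74  63]
 [165 121
[... 500 characters left out ...]
1 133 133 132 132 137 138 133
  127 117  90  48]
 [ 53  58  88 138 172 169 150 133 127 128 130 132 134 134 133 133 133 130
  126 114  85  42]
 [ 25  42  81 135 171 174 164 149 135 129 129 132 134 134 133 132 131 128
  123 107  73  34]
 [ 16  27  64 121 163 173 169 159 147 135 132 131 132 134 133 132 130 125
  116  91  54  25]
 [ 14  17  39  85 133 157 164 161 153 141 135 133 132 132 132 133 127 116
   96  63  33  18]
 [ 15  14  21  44  78 111 136 146 142 135 130 128 126 123 122 120 110  84
   58  33  19  17]
 [ 15  15  17  20  32  54  78  89  92  94  97 100  98  88  81  76  65  43
   26  18  17  15]
 [ 16  15  16  15  17  21  29  36  40  44  49  54  53  45  38  32  27  21
   17  17  16  16]]
```

```bash
python3 - <<'E'
from h import *
s=np.load("pics/s4.npy"); g=cv2.cvtColor(s,cv2.COLOR_RGB2GRAY)
print(g[208:218,258:271]); print('tbl'); print(g[222:243,252:276])
s0=np.load("pics/side0.npy"); g=cv2.cvtColor(s0,cv2.COLOR_RGB2GRAY); print(g[208:218,258:271])
E
```

```text
[[ 16  15  15  16  15  16  16  16  14  16  16  17  17]
 [ 16  16  16  15  15  15  16  16  15  15  15  17  16]
 [ 17  16  15  16  16  15  16  16  16  16  15  16  15]
 [ 16  16  15  15  16  18  21  23  20  16  16  16  15]
 [ 16  16  15  16  23  46  77  92  68  32  17  15  15]
 [ 16  15  17  22  52 112 170 188 148  72  24  16  15]
 [ 16  16  19  43 107 180 222 225 187 107  39  17  16]
 [ 17  16  24  71 157 218 230 219 183 122  53  20  15]
 [ 16  16  32  89 172 221 222 202 171 126  63  23  16]
 [ 16  17  37  98 172 210 206 185 163 124  62  22  18]]
tbl
[[ 15  16  15  15  15  16  17  18  48 117 180 196 184 167 154 119  57  19
   15  16  15  16  16  16]
 [ 18  17  17  18  18  18  20  28  63 130 184 196 182 167 155 123  64  28
   19  17  18  16  17  18]
 [ 54  48  40  37  41  52  67  91 133 176 201 199 180 166 160 151 132  94
   58  43  40  40  40  39]
 [126 116  99  97 114 143 165 187 215 222 215 199 179 167 173 206 225 200
  153 120 108 106 106 105]
 [182 173 160 164 195 228 236 237 239 234 219 198 177 167 181 223 242 241
  231 205 182 175 174 174]
 [199 194 186 198 232 247 249 248 246 23
[... 1427 characters left out ...]
 180 180 180 179 167
  147 142 141 142 142 142]
 [203 203 204 205 206 206 205 205 205 205 202 201 201 202 202 202 200 195
  187 185 185 186 185 185]]
[[ 25  25  25  25  25  25  25  26  25  25  25  25  25]
 [ 25  25  25  26  25  24  25  25  25  25  25  24  25]
 [ 24  25  25  25  25  25  24  25  25  24  25  25  25]
 [ 25  25  25  25  25  25  25  27  27  25  25  25  26]
 [ 24  25  25  26  26  36  52  58  47  31  26  25  25]
 [ 24  25  25  26  37  68 104 116  92  51  29  25  26]
 [ 23  24  25  32  58 103 142 150 130  83  40  26  25]
 [ 20  19  22  39  79 127 159 169 158 116  58  28  25]
 [ 18  18  23  46  91 135 163 173 166 130  69  30  24]
 [ 17  16  23  50  96 138 160 171 164 129  65  26  20]]
```

servo_tool:
  rows:
    - [[-0.004, -0.0005, 0.01], [0, 0, 0], 1]
    - [[-0.0045, -0.0005, 0.02], [0, 0, 0], 1]
    - [[0, 0, 0.01], [0, 0, 0], 1]
    - [[0, 0, 0], [0, 0, 0], 1]
    - [[0, 0, 0], [0, 0, 0], 1]

```text
clock: 7.28
tool_pos: [0.5677, -0.054, 0.1072]
orientation: [179.9, -0.0, -90.0]
force: [0.8, -0.2, -0.7]
opening: 0.0432
```

```bash
cat > look.py <<'E'
import sys
from h import *
o=state(); n=sys.argv[1]; x0,y0,x1,y1,k=map(int,sys.argv[2:7])
s=optics.snapshot("side"); np.save(f"pics/{n}.npy",s); crop(s,x0,y0,x1,y1,k,f"pics/{n}.png"); state()
E
python3 look.py s5 225 170 305 250 8
```

```text
t 7.28 p [ 0.5677 -0.054   0.1072] rpy [ 1.7988e+02 -4.0000e-02 -8.9970e+01] F [ 0.85 -0.17 -0.71] op 0.0432 q [ 14.2  17.  -21.6   0.  -51.5 -14.2]
t 7.33 p [ 0.5684 -0.054   0.108 ] rpy [ 1.7997e+02 -3.0000e-02 -8.9970e+01] F [-0.15  0.27 -0.8 ] op 0.0433 q [ 14.2  16.9 -21.6   0.  -51.6 -14.2]
```

View pics/s5.png

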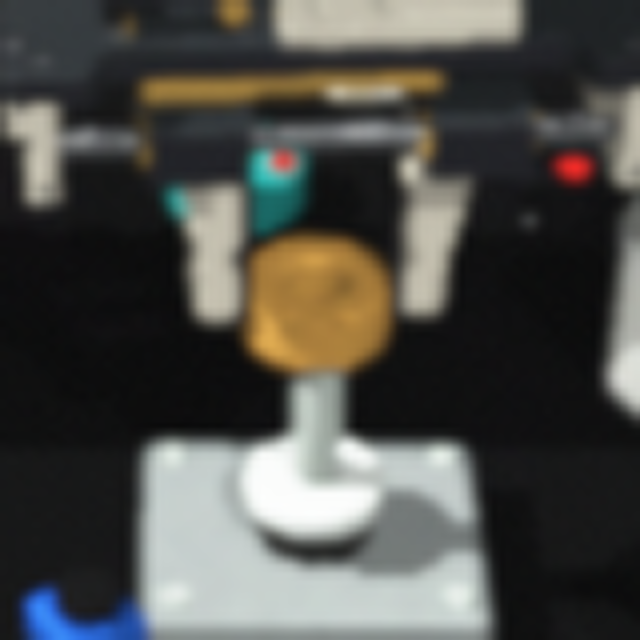

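The ring is centred over the post in columns (319 against 320). I'll descend in small steps and watch the force.

servo_tool:
  rows:
    - [[0, 0, 0.005], [0, 0, 0], 1]
    - [[0, 0, 0.005], [0, 0, 0], 1]
    - [[0, 0, 0.004], [0, 0, 0], 1]
    - [[0, 0, 0], [0, 0, 0], 1]
    - [[0, 0, 0], [0, 0, 0], 1]
    - [[0, 0, 0], [0, 0, 0], 1]

```text
clock: 7.83
tool_pos: [0.5687, -0.0546, 0.0941]
orientation: [-180.0, -0.0, -90.0]
force: [1.8, -4.5, -1.1]
opening: 0.043
```

```bash
python3 look.py s6 225 170 305 250 8
```

```text
t 7.83 p [ 0.5687 -0.0546  0.0941] rpy [-1.7996e+02 -5.0000e-02 -8.9970e+01] F [ 1.8  -4.47 -1.11] op 0.043 q [ 14.2  17.8 -22.5   0.1 -49.7 -14.2]
t 7.88 p [ 0.5687 -0.0546  0.0941] rpy [-1.7996e+02 -5.0000e-02 -8.9980e+01] F [ 2.73 -4.64 -0.54] op 0.0433 q [ 14.2  17.8 -22.5   0.1 -49.7 -14.2]
```

View pics/s6.png

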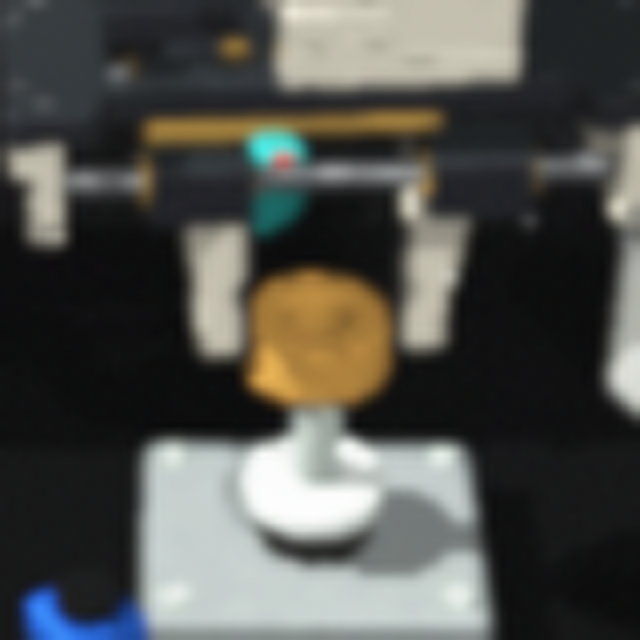

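servo_tool:
  rows:
    - [[0.0015, -0.001, 0], [0, 0, 0], 1]
    - [[0.0015, -0.0007, 0], [0, 0, 0], 1]
    - [[0, 0, 0], [0, 0, 0], 1]
    - [[0, 0, 0], [0, 0, 0], 1]

```text
clock: 8.22
tool_pos: [0.5698, -0.0568, 0.0938]
orientation: [180.0, 0.0, -90.0]
force: [-0.5, 1.1, -0.1]
opening: 0.0431
```

servo_tool:
  rows:
    - [[0, 0, 0.003], [0, 0, 0], 1]
    - [[0, 0, 0.003], [0, 0, 0], 1]
    - [[0, 0, 0.003], [0, 0, 0], 1]
    - [[0, 0, 0], [0, 0, 0], 1]
    - [[0, 0, 0], [0, 0, 0], 1]

```text
clock: 8.63
tool_pos: [0.5697, -0.0569, 0.0846]
orientation: [180.0, -0.0, -90.0]
force: [-0.0, 0.6, -1.1]
opening: 0.043
```

servo_tool:
  rows:
    - [[0, 0, 0.005], [0, 0, 0], 1]
    - [[0, 0, 0.006], [0, 0, 0], 1]
    - [[0, 0, 0.006], [0, 0, 0], 1]
    - [[0, 0, 0.006], [0, 0, 0], 1]
    - [[0, 0, 0.006], [0, 0, 0], 1]
    - [[0, 0, 0.003], [0, 0, 0], 1]
    - [[0, 0, 0], [0, 0, 0], 1]
    - [[0, 0, 0], [0, 0, 0], 1]

```text
clock: 9.3
tool_pos: [0.5699, -0.0569, 0.0527]
orientation: [180.0, -0.0, -90.0]
force: [0.5, 0.8, 0.0]
opening: 0.0429
```

```bash
python3 look.py s7 225 170 305 250 8
```

```text
t 9.3 p [ 0.5699 -0.0569  0.0527] rpy [ 1.7997e+02 -1.0000e-02 -8.9970e+01] F [0.46 0.84 0.01] op 0.0429 q [ 13.9  20.9 -24.5   0.  -44.6 -13.8]
t 9.35 p [ 0.5701 -0.0569  0.053 ] rpy [-1.800e+02 -1.000e-02 -8.996e+01] F [-0.61 -0.08 -0.92] op 0.043 q [ 13.9  20.9 -24.5   0.  -44.6 -13.8]
```

View pics/s7.png

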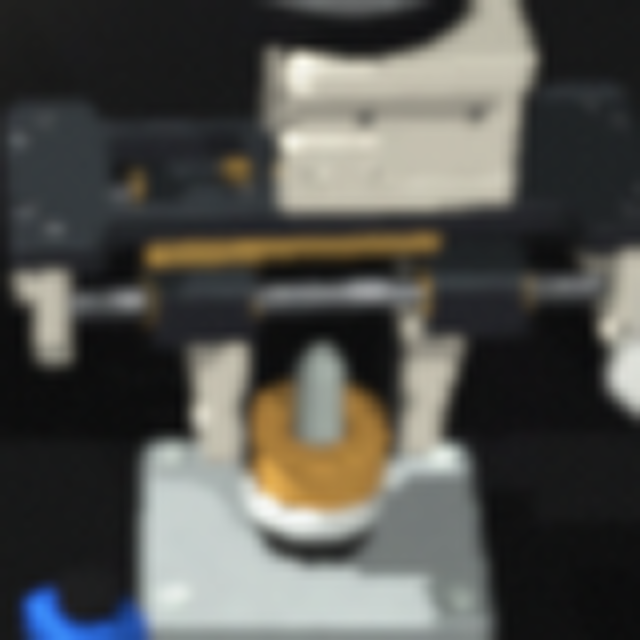

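servo_tool:
  rows:
    - [[0, 0, 0.002], [0, 0, 0], 1]
    - [[0, 0, 0.002], [0, 0, 0], 1]
    - [[0, 0, 0], [0, 0, 0], 1]
    - [[0, 0, 0], [0, 0, 0], 0.2]
    - [[0, 0, 0], [0, 0, 0], 0]
    - [[0, 0, 0], [0, 0, 0], 0]
    - [[0, 0, 0], [0, 0, 0], 0]
    - [[0, 0, 0], [0, 0, 0], 0]

```text
clock: 10.02
tool_pos: [0.5698, -0.0569, 0.0489]
orientation: [180.0, 0.0, -90.0]
force: [0.4, -0.3, 0.9]
opening: 0.0709
```

servo_tool:
  rows:
    - [[0, 0, -0.01], [0, 0, 0], 0]
    - [[0, 0, -0.025], [0, 0, 0], 0]
    - [[0, 0, -0.035], [0, 0, 0], 0]
    - [[0, 0, -0.035], [0, 0, 0], 0]
    - [[0, 0, 0], [0, 0, 0], 0]

```text
clock: 10.43
tool_pos: [0.574, -0.0568, 0.1621]
orientation: [-179.4, 0.0, -89.9]
force: [2.6, 0.8, 0.8]
opening: 0.0874
```

```bash
python3 look.py s8 225 170 305 250 8; python3 - <<'E'
from h import *
# white ring re-measure, subpixel: dilate-threshold at half level on upsampled
t=np.load("pics/top0.npy")
def cen(lo,roi):
    x0,y0,x1,y1=roi;g=cv2.resize(t[y0:y1,x0:x1].max(2),None,fx=8,fy=8,interpolation=cv2.INTER_CUBIC)
    m=(g>lo).astype(np.uint8);c=max(cv2.findContours(m,0,1)[0],key=cv2.contourArea);(x,y),(w,h),a=cv2.fitEllipse(c);return np.array([(x+.5)/8-.5+x0,(y+.5)/8-.5+y0]),w/8,h/8
for n,roi in(('b',(138,187,168,217)),('w',(148,135,182,168))):
    c,w,h=cen(130,roi); print(n,c,w,h,[np.round(T.plane(c,z),4) for z in(.01,.02)], w*T.plane(c,.02)[2])
E
```

```text
t 10.43 p [ 0.574  -0.0568  0.1621] rpy [-1.7936e+02  2.0000e-02 -8.9890e+01] F [2.59 0.78 0.76] op 0.0874 q [ 13.9  13.9 -17.7   0.2 -57.7 -13.8]
t 10.48 p [ 0.5726 -0.0566  0.159 ] rpy [-1.7953e+02  6.0000e-02 -8.9940e+01] F [ 0.12  0.59 -0.24] op 0.0875 q [ 13.9  14.  -18.    0.1 -57.5 -13.8]
b [152.88529015 201.50830269] 19.171842575073242 19.35914421081543 [array([0.4934, 0.2805, 0.01  ]), array([0.4933, 0.2781, 0.02  ])] 0.38343685150146517
w [164.31460381 150.19320965] 22.14103126525879 22.81874656677246 [array([0.6276, 0.2549, 0.01  ]), array([0.6262, 0.2528, 0.02  ])] 0.4428206253051762
```

View pics/s8.png

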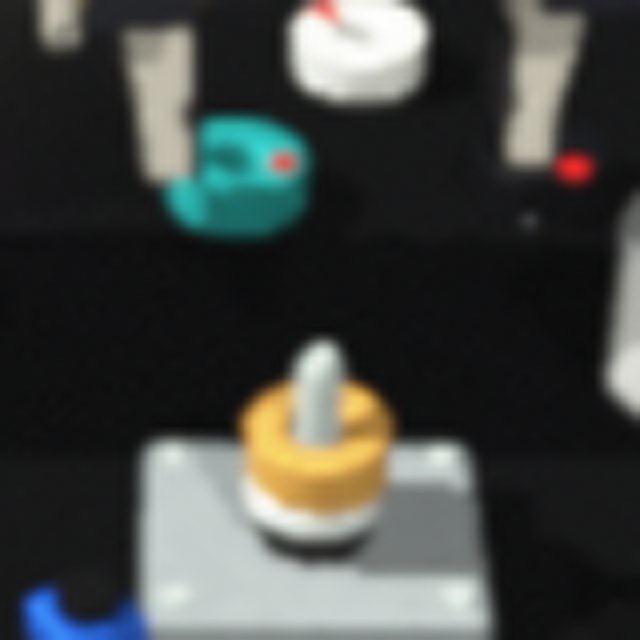

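The brass ring is home on the table, with the post rising through it. Next is the white ring.

servo_tool:
  rows:
    - [[-0.016, -0.003, 0], [0, 0, 0], 0]
    - [[-0.035, -0.0065, 0], [0, 0, 0], 0]
    - [[-0.035, -0.0065, 0], [0, 0, 0], 0]
    - [[-0.035, -0.0065, 0], [0, 0, 0], 0]
    - [[-0.035, -0.0065, 0], [0, 0, 0], 0]
    - [[-0.035, -0.0065, 0], [0, 0, 0], 0]
    - [[-0.035, -0.0065, 0], [0, 0, 0], 0]
    - [[-0.035, -0.0065, 0], [0, 0, 0], 0]
    - [[-0.035, -0.0065, 0], [0, 0, 0], 0]
    - [[-0.014, -0.002, 0], [0, 0, 0], 0]
    - [[0, 0, 0.03], [0, 0, 0], 0]
    - [[0, 0, 0.03], [0, 0, 0], 0]
    - [[0, 0, 0.02], [0, 0, 0], 0]
    - [[0, 0, 0], [0, 0, 0], 0]
    - [[0, 0, 0], [0, 0, 0], 0]
    - [[0, 0, 0], [0, 0, 0], 0]

```text
clock: 11.82
tool_pos: [0.6277, 0.2533, 0.0754]
orientation: [-179.9, 0.0, -90.0]
force: [0.1, 0.2, 0.3]
opening: 0.0872
```

```bash
python3 look.py s9 220 130 320 210 8; python3 - <<'E'
from h import *
t=optics.snapshot("top"); crop(t,110,100,230,200,6,"pics/t9.png")
o=state();p=o['tool_pos']
f=lambda q:np.round((S.proj(q)+.44-[220,130])*8,1)
for dx in(-.044,.044):
  for dy in(-.0095,.0095): print('tip inner',f((p[0]+dx,p[1]+dy,p[2])))
go((.6267,.2535,.0075))
E
```

```text
t 11.82 p [0.6277 0.2533 0.0754] rpy [-1.7992e+02  2.0000e-02 -8.9970e+01] F [0.11 0.2  0.35] op 0.0872 q [ 38.5  27.5  -9.5   0.  -52.9 -38.4]
t 11.87 p [0.6279 0.2535 0.0759] rpy [-1.7987e+02  7.0000e-02 -8.9970e+01] F [-0.25 -0.82  0.63] op 0.0879 q [ 38.5  27.5  -9.4   0.  -52.9 -38.4]
t 11.92 p [0.6279 0.2536 0.0761] rpy [-1.7985e+02  9.0000e-02 -8.9970e+01] F [ 0.03 -0.41  0.25] op 0.0878 q [ 38.5  27.5  -9.4   0.  -52.9 -38.4]
tip inner [305.1 244.2]
tip inner [300.4 221.7]
tip inner [520.8 238.7]
tip inner [513.3 216.4]
t 11.92 p [0.6279 0.2536 0.0761] rpy [-1.7985e+02  9.0000e-02 -8.9970e+01] F [ 0.03 -0.41  0.25] op 0.0878 q [ 38.5  27.5  -9.4   0.  -52.9 -38.4]
(0.6267, 0.2535, 0.0075) d [0.0002 0.0014 0.0686] n 2 per [0.0001 0.0007 0.0343]
```

View pics/s9.png

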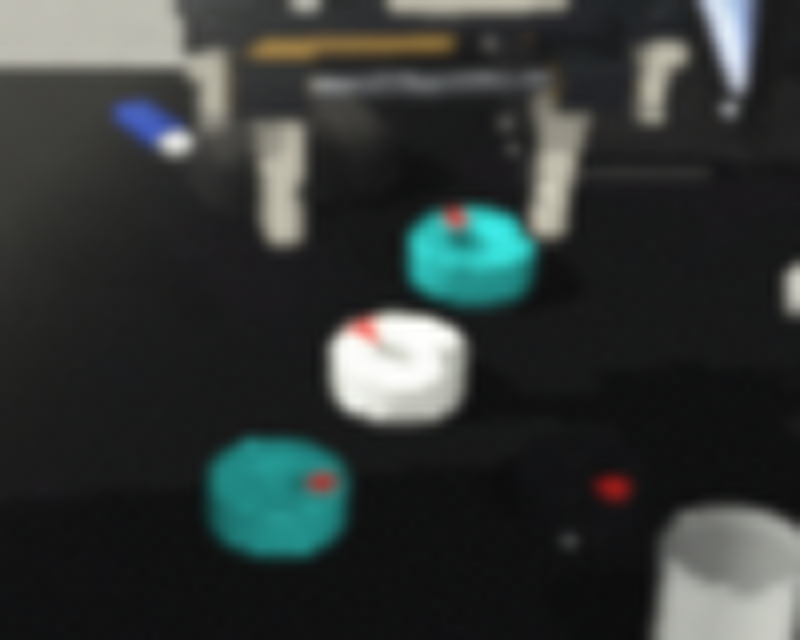

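View pics/t9.png

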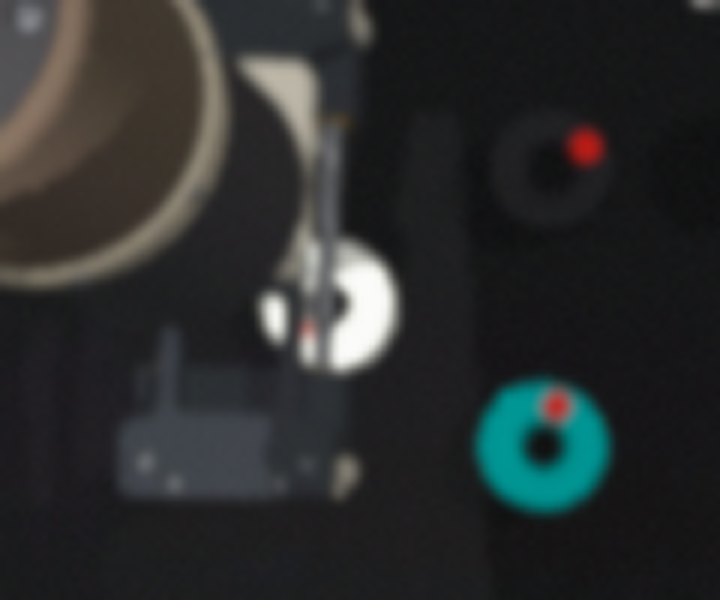

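```bash
python3 - <<'E'
from h import *
th=np.linspace(0,2*np.pi,73)
for c in((.6267,.2535),(.6267,.2500),(.6267,.257)):
    pr=np.array([(S.proj((c[0]+.027*np.cos(a),c[1]+.027*np.sin(a),z))+.44-[220,130])*8 for a in th for z in(0,.02)])
    print(c,pr.min(0),pr.max(0))
s=np.load("pics/s9.npy"); g=cv2.resize(s[160:190,255:285].min(2),None,fx=8,fy=8,interpolation=cv2.INTER_CUBIC)
g=cv2.resize(s[160:190,255:285].max(2),None,fx=8,fy=8,interpolation=cv2.INTER_CUBIC)
m=(g>120).astype(np.uint8); c=max(cv2.findContours(m,0,1)[0],key=cv2.contourArea); x,y,w,h=cv2.boundingRect(c); print((255-220)*8+x,(160-130)*8+y,(255-220)*8+x+w,240+y+h)
E
```

```text
(0.6267, 0.2535) [334.6282902  316.07393609] [465.30369915 423.68162329]
(0.6267, 0.25) [335.52940284 320.22979416] [466.53484472 428.22157055]
(0.6267, 0.257) [333.73152355 311.93793642] [464.07855626 419.16398475]
329 311 465 422
```

servo_tool:
  rows:
    - [[-0.0013, 0.0012, 0.02], [0, 0, 0], 0]
    - [[0, 0, 0.025], [0, 0, 0], 0]
    - [[0, 0, 0.015], [0, 0, 0], 0]
    - [[0, 0, 0.008], [0, 0, 0], 0]
    - [[0, 0, 0], [0, 0, 0], 0.1]
    - [[0, 0, 0], [0, 0, 0], 0.3]
    - [[0, 0, 0], [0, 0, 0], 0.5]
    - [[0, 0, 0], [0, 0, 0], 1]
    - [[0, 0, 0], [0, 0, 0], 1]
    - [[0, 0, 0], [0, 0, 0], 1]
    - [[0, 0, 0], [0, 0, 0], 1]

```text
clock: 12.83
tool_pos: [0.626, 0.2547, 0.0068]
orientation: [-179.9, 0.0, -90.0]
force: [-1.6, -0.4, 3.6]
opening: 0.051
```

servo_tool:
  rows:
    - [[0, 0, 0], [0, 0, 0], 1]
    - [[0, 0, -0.01], [0, 0, 0], 1]
    - [[0, 0, -0.025], [0, 0, 0], 1]
    - [[0, 0, -0.035], [0, 0, 0], 1]
    - [[0, 0, -0.035], [0, 0, 0], 1]
    - [[0, 0, -0.03], [0, 0, 0], 1]
    - [[0, 0, 0], [0, 0, 0], 1]
    - [[0, 0, 0], [0, 0, 0], 1]

```text
clock: 13.5
tool_pos: [0.6266, 0.2551, 0.144]
orientation: [-179.8, 0.2, -90.0]
force: [0.1, 0.2, -1.4]
opening: 0.0513
```

```bash
python3 look.py s10 220 90 320 170 8; python3 -c "
from h import *
go((.5702,-.0590,.145))"
```

```text
t 13.5 p [0.6266 0.2551 0.144 ] rpy [-1.7978e+02  1.7000e-01 -8.9970e+01] F [ 0.06  0.24 -1.42] op 0.0513 q [ 38.6  23.8  -5.5   0.  -60.4 -38.6]
t 13.55 p [0.6255 0.2546 0.1419] rpy [-1.7995e+02  7.0000e-02 -8.9990e+01] F [-0.24 -0.62 -1.16] op 0.0509 q [ 38.6  23.9  -5.7  -0.  -60.4 -38.6]
t 13.55 p [0.6255 0.2546 0.1419] rpy [-1.7995e+02  7.0000e-02 -8.9990e+01] F [-0.24 -0.62 -1.16] op 0.0509 q [ 38.6  23.9  -5.7  -0.  -60.4 -38.6]
(0.5702, -0.059, 0.145) d [ 0.3136  0.0554 -0.0036] n 9 per [ 0.0348  0.0062 -0.0004]
```

View pics/s10.png

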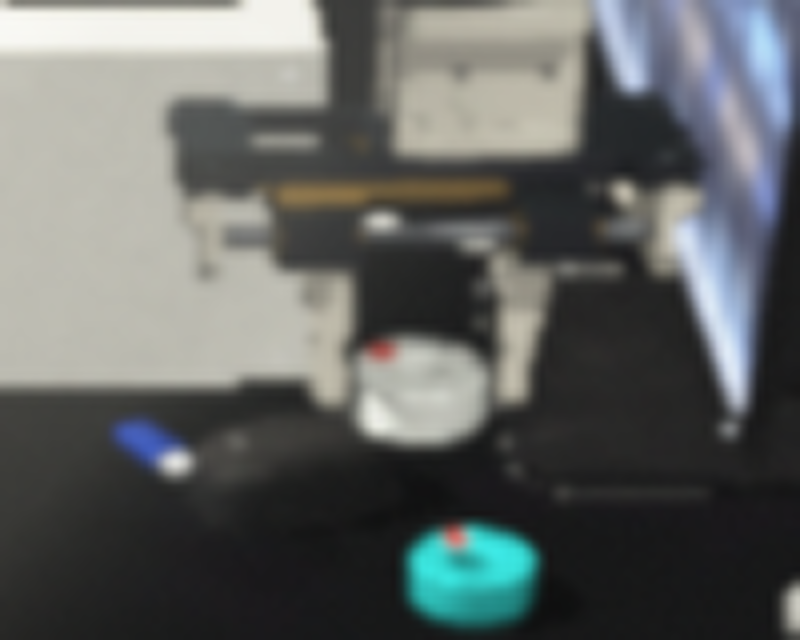

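servo_tool:
  rows:
    - [[0.0156, 0.0029, 0], [0, 0, 0], 1]
    - [[0.035, 0.0062, 0], [0, 0, 0], 1]
    - [[0.035, 0.0062, 0], [0, 0, 0], 1]
    - [[0.035, 0.0062, 0], [0, 0, 0], 1]
    - [[0.035, 0.0062, 0], [0, 0, 0], 1]
    - [[0.035, 0.0062, 0], [0, 0, 0], 1]
    - [[0.035, 0.0062, 0], [0, 0, 0], 1]
    - [[0.035, 0.0062, 0], [0, 0, 0], 1]
    - [[0.035, 0.0062, 0], [0, 0, 0], 1]
    - [[0.018, 0.0029, 0], [0, 0, 0], 1]
    - [[0, 0, 0.01], [0, 0, 0], 1]
    - [[0, 0, 0.02], [0, 0, 0], 1]
    - [[0, 0, 0.005], [0, 0, 0], 1]
    - [[0, 0, 0], [0, 0, 0], 1]
    - [[0, 0, 0], [0, 0, 0], 1]

```text
clock: 14.8
tool_pos: [0.5698, -0.059, 0.1053]
orientation: [179.9, -0.0, -89.9]
force: [0.2, 0.6, 0.0]
opening: 0.0509
```

```bash
python3 look.py s11 225 170 305 250 8
```

```text
t 14.8 p [ 0.5698 -0.059   0.1053] rpy [ 1.7988e+02 -4.0000e-02 -8.9940e+01] F [0.22 0.58 0.01] op 0.0509 q [ 13.7  17.3 -21.4   0.  -51.4 -13.6]
t 14.85 p [ 0.5705 -0.0588  0.106 ] rpy [ 1.7997e+02 -2.0000e-02 -8.9930e+01] F [ 0.42  0.09 -0.86] op 0.0515 q [ 13.7  17.3 -21.4   0.  -51.4 -13.6]
```

View pics/s11.png

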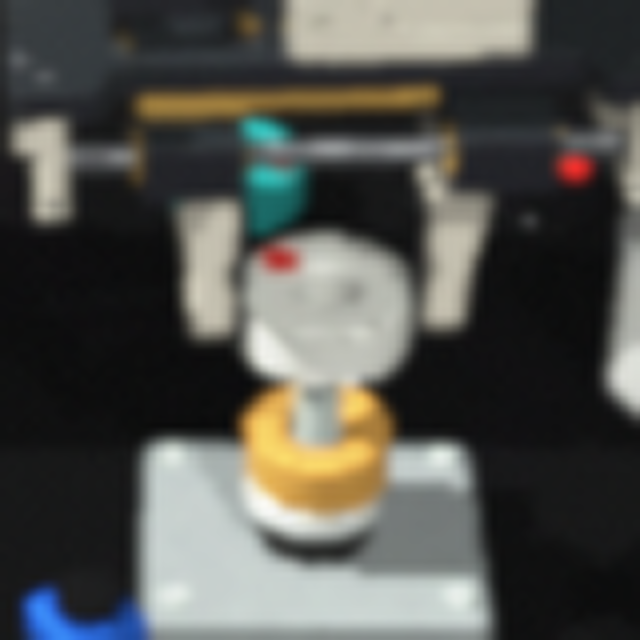

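servo_tool:
  rows:
    - [[0, 0.0012, 0.004], [0, 0, 0], 1]
    - [[0, 0, 0.004], [0, 0, 0], 1]
    - [[0, 0, 0.004], [0, 0, 0], 1]
    - [[0, 0, 0], [0, 0, 0], 1]
    - [[0, 0, 0], [0, 0, 0], 1]

```text
clock: 15.27
tool_pos: [0.569, -0.0591, 0.0938]
orientation: [180.0, -0.0, -90.0]
force: [-0.3, -0.7, -0.4]
opening: 0.0511
```

servo_tool:
  rows:
    - [[0, 0, 0.002], [0, 0, 0], 1]
    - [[0, 0, 0.002], [0, 0, 0], 1]
    - [[0, 0, 0], [0, 0, 0], 1]
    - [[0, 0, 0], [0, 0, 0], 1]

```text
clock: 15.6
tool_pos: [0.5691, -0.0592, 0.0899]
orientation: [180.0, -0.0, -90.0]
force: [-0.2, -0.2, 0.5]
opening: 0.0511
```

servo_tool:
  rows:
    - [[0, 0, 0.004], [0, 0, 0], 1]
    - [[0, 0, 0.005], [0, 0, 0], 1]
    - [[0, 0, 0.004], [0, 0, 0], 1]
    - [[0, 0, 0.003], [0, 0, 0], 1]
    - [[0, 0, 0], [0, 0, 0], 1]
    - [[0, 0, 0], [0, 0, 0], 1]

```text
clock: 16.1
tool_pos: [0.569, -0.0592, 0.0736]
orientation: [180.0, -0.0, -90.0]
force: [0.7, -0.2, 0.0]
opening: 0.0511
```

```bash
python3 look.py s12 225 170 305 250 8
```

```text
t 16.1 p [ 0.569  -0.0592  0.0736] rpy [ 1.7996e+02 -1.0000e-02 -8.9970e+01] F [ 0.67 -0.23  0.05] op 0.0511 q [ 13.6  19.3 -23.5   0.  -47.3 -13.6]
t 16.15 p [ 0.5692 -0.0592  0.0739] rpy [ 1.7999e+02 -1.0000e-02 -8.9970e+01] F [-0.54  0.05 -1.26] op 0.0512 q [ 13.6  19.3 -23.5   0.  -47.3 -13.6]
```

View pics/s12.png

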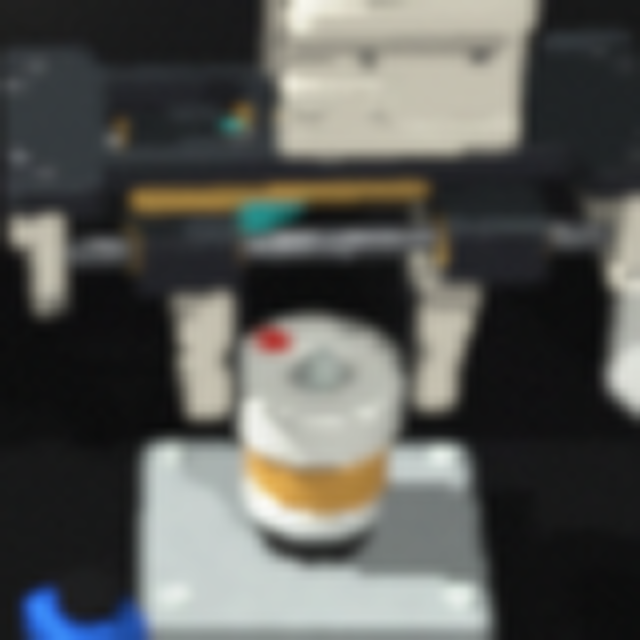

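The white ring is threaded, with the post tip visible in its bore at (322,370). I'll lower it the rest of the way and release.

servo_tool:
  rows:
    - [[0, 0, 0.0025], [0, 0, 0], 1]
    - [[0, 0, 0.002], [0, 0, 0], 1]
    - [[0, 0, 0], [0, 0, 0], 1]
    - [[0, 0, 0], [0, 0, 0], 0.2]
    - [[0, 0, 0], [0, 0, 0], 0]
    - [[0, 0, 0], [0, 0, 0], 0]
    - [[0, 0, 0], [0, 0, 0], 0]
    - [[0, 0, 0], [0, 0, 0], 0]

```text
clock: 16.82
tool_pos: [0.5692, -0.0592, 0.0696]
orientation: [-180.0, 0.0, -90.0]
force: [0.3, 0.2, -0.3]
opening: 0.0792
```

servo_tool:
  rows:
    - [[0, 0, -0.01], [0, 0, 0], 0]
    - [[0, 0, -0.025], [0, 0, 0], 0]
    - [[0, 0, -0.035], [0, 0, 0], 0]
    - [[0, 0, -0.035], [0, 0, 0], 0]
    - [[0, 0, -0.03], [0, 0, 0], 0]
    - [[0, 0, 0], [0, 0, 0], 0]

```text
clock: 17.32
tool_pos: [0.5726, -0.0592, 0.2125]
orientation: [-179.4, 0.0, -89.9]
force: [0.0, 0.3, 0.8]
opening: 0.0874
```

```bash
python3 look.py s13 225 170 305 250 8;python3 -c "
from h import *
go((.50,-.14,.20),(.4907,-.2240,.2),(.4907,-.224,.09))"
```

```text
t 17.32 p [ 0.5726 -0.0592  0.2125] rpy [-1.7936e+02  2.0000e-02 -8.9910e+01] F [0.01 0.31 0.8 ] op 0.0874 q [ 13.6  11.4 -13.9   0.1 -64.  -13.6]
t 17.37 p [ 0.5713 -0.059   0.2093] rpy [-1.7955e+02  5.0000e-02 -8.9940e+01] F [ 0.54 -0.04 -0.89] op 0.088 q [ 13.7  11.5 -14.2   0.1 -63.8 -13.6]
t 17.37 p [ 0.5713 -0.059   0.2093] rpy [-1.7955e+02  5.0000e-02 -8.9940e+01] F [ 0.54 -0.04 -0.89] op 0.088 q [ 13.7  11.5 -14.2   0.1 -63.8 -13.6]
(0.5, -0.14, 0.2) d [0.0809 0.0714 0.0087] n 3 per [0.027  0.0238 0.0029]
(0.4907, -0.224, 0.2) d [ 0.084   0.0094 -0.0002] n 3 per [ 0.028   0.0031 -0.0001]
(0.4907, -0.224, 0.09) d [1.0e-04 9.0e-04 1.1e-01] n 4 per [0.     0.0002 0.0275]
```

View pics/s13.png

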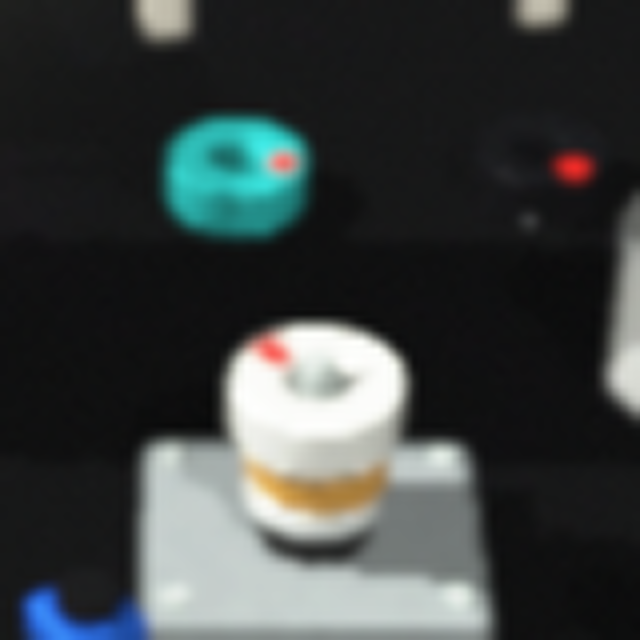

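servo_tool:
  rows:
    - [[0, 0, 0], [0, 0, -0.7], 0]
    - [[0, 0, 0], [0, 0, -1], 0]
    - [[0, 0, 0], [0, 0, -1], 0]
    - [[0, 0, 0], [0, 0, -1], 0]
    - [[0, 0, 0], [0, 0, -1], 0]
    - [[0, 0, 0], [0, 0, -0.633], 0]
    - [[0.0097, 0.0154, 0], [0, 0, 0], 0]
    - [[0.0197, 0.0308, 0], [0, 0, 0], 0]
    - [[0.0197, 0.0308, 0], [0, 0, 0], 0]
    - [[0.0197, 0.0308, 0], [0, 0, 0], 0]
    - [[0.0197, 0.0308, 0], [0, 0, 0], 0]
    - [[0.0098, 0.0154, 0], [0, 0, 0], 0]
    - [[0, 0, 0.02], [0, 0, 0], 0]
    - [[0, 0, 0], [0, 0, 0], 0]
    - [[0, 0, 0], [0, 0, 0], 0]
    - [[0, 0, 0], [0, 0, 0], 0]

```text
clock: 18.7
tool_pos: [0.4909, -0.2239, 0.1848]
orientation: [180.0, 0.0, -57.9]
force: [-0.1, 1.3, 0.2]
opening: 0.0878
```

```bash
python3 look.py s14 180 180 300 310 6; python3 - <<'E'
from h import *
t=optics.snapshot("top"); np.save("pics/t14.npy",t); crop(t,255,130,385,240,6,"pics/t14.png")
o=state(); p=o['tool_pos']; R=Ro.from_euler('xyz',o['orientation'],degrees=True).as_matrix()
for v in((0,.044,0),(0,-.044,0)): 
    q=p+R@np.array(v); print(np.round((S.proj(q)+.42-[180,180])*6),np.round((T.proj(q)+.42-[255,130])*6))
E
```

```text
t 18.7 p [ 0.4909 -0.2239  0.1848] rpy [ 1.7997e+02  1.0000e-02 -5.7940e+01] F [-0.09  1.26  0.19] op 0.0878 q [ -3.7   9.7 -19.9   0.  -60.4  35.7]
t 18.75 p [ 0.4912 -0.2238  0.185 ] rpy [-1.800e+02 -2.000e-02 -5.792e+01] F [ 0.07 -0.71 -0.13] op 0.0877 q [ -3.7   9.7 -19.9   0.  -60.4  35.7]
t 18.8 p [ 0.4914 -0.2237  0.1851] rpy [-1.7997e+02 -3.0000e-02 -5.7910e+01] F [-0.15 -0.36  0.12] op 0.0875 q [ -3.7   9.7 -19.9   0.  -60.4  35.7]
[222. 348.] [727. 556.]
[446. 245.] [600. 349.]
```

View pics/s14.png

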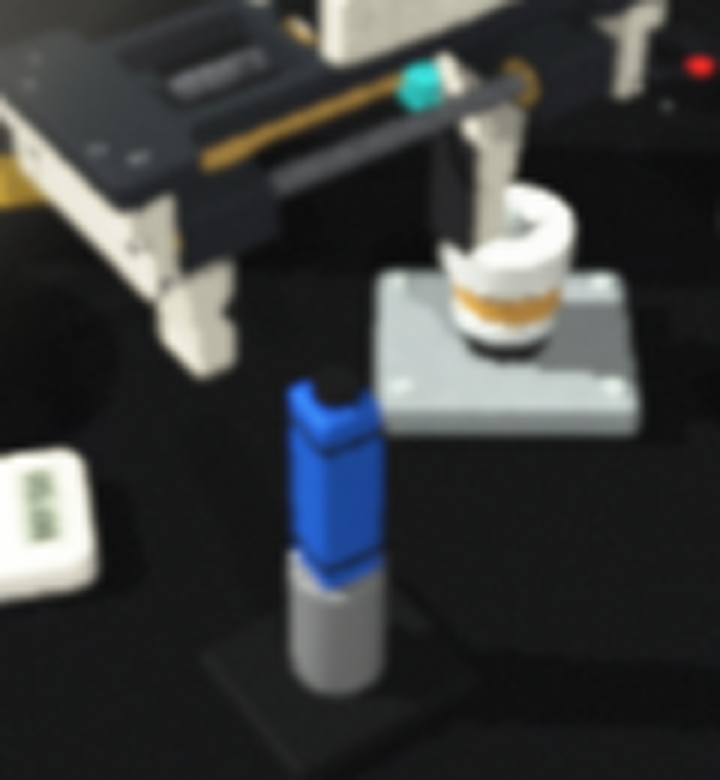

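View pics/t14.png

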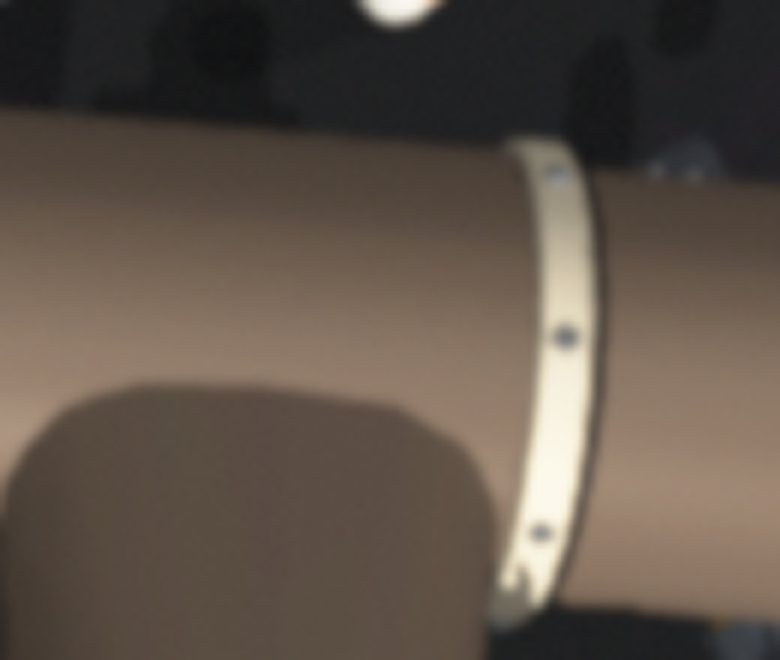

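servo_tool:
  rows:
    - [[0, 0, 0.01], [0, 0, -0.2], 0]
    - [[0, 0, 0.025], [0, 0, 0], 0]
    - [[0, 0, 0.025], [0, 0, 0], 0]
    - [[0, 0, 0.025], [0, 0, 0], 0]
    - [[0, 0, 0.01], [0, 0, 0], 0]
    - [[0, 0, 0], [0, 0, 0], 0]
    - [[0, 0, 0], [0, 0, 0], 0]

```text
clock: 19.38
tool_pos: [0.491, -0.2241, 0.0896]
orientation: [180.0, 0.0, -56.7]
force: [0.6, -0.2, 0.6]
opening: 0.0878
```

```bash
python3 look.py s15 180 180 300 310 6
```

```text
t 19.38 p [ 0.491  -0.2241  0.0896] rpy [ 1.7995e+02  1.0000e-02 -5.6710e+01] F [ 0.64 -0.2   0.58] op 0.0878 q [ -3.7  15.5 -26.6   0.  -47.9  37. ]
t 19.43 p [ 0.4916 -0.2242  0.0904] rpy [-1.7996e+02 -6.0000e-02 -5.6720e+01] F [-0.68 -0.78  1.24] op 0.0875 q [ -3.7  15.4 -26.6   0.  -47.9  37. ]
```

View pics/s15.png

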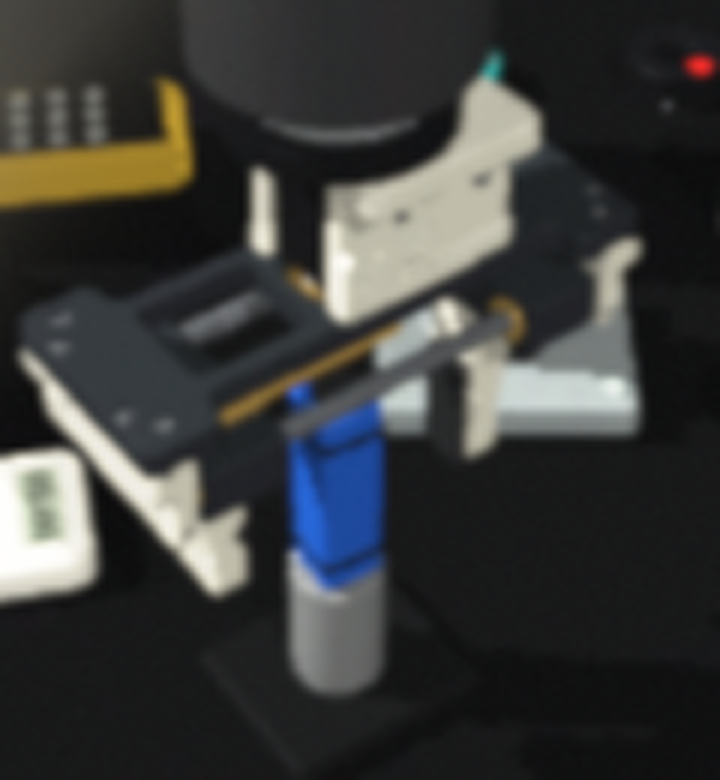

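The grip sits between the jaws: the left tip is at (230,590), the right tip at (475,455) and the grip at about (336,500). I'll close on it.

servo_tool:
  rows:
    - [[0, 0, 0], [0, 0, 0], 0.4]
    - [[0, 0, 0], [0, 0, 0], 0.6]
    - [[0, 0, 0], [0, 0, 0], 0.7]
    - [[0, 0, 0], [0, 0, 0], 0.8]
    - [[0, 0, 0], [0, 0, 0], 1]
    - [[0, 0, 0], [0, 0, 0], 1]
    - [[0, 0, 0], [0, 0, 0], 1]
    - [[0, 0, 0], [0, 0, 0], 1]
    - [[0, 0, 0], [0, 0, 0], 1]

```text
clock: 20.18
tool_pos: [0.4907, -0.2242, 0.0894]
orientation: [180.0, 0.0, -56.8]
force: [-0.0, -0.8, -0.6]
opening: 0.0327
```

servo_tool:
  rows:
    - [[0, 0, -0.005], [0, 0, 0], 1]
    - [[0, 0, -0.015], [0, 0, 0], 1]
    - [[0, 0, -0.02], [0, 0, 0], 1]
    - [[0, 0, -0.02], [0, 0, 0], 1]
    - [[0, 0, -0.02], [0, 0, 0], 1]
    - [[0, 0, -0.02], [0, 0, 0], 1]
    - [[0, 0, -0.015], [0, 0, 0], 1]
    - [[0, 0, -0.005], [0, 0, 0], 1]
    - [[0, 0, 0], [0, 0, 0], 1]
    - [[0, 0, 0], [0, 0, 0], 1]

```text
clock: 21.02
tool_pos: [0.4903, -0.224, 0.2088]
orientation: [180.0, 0.0, -56.8]
force: [-0.2, 0.7, -1.8]
opening: 0.0241
```

```bash
python3 look.py s16 180 150 300 290 5
```

```text
t 21.02 p [ 0.4903 -0.224   0.2088] rpy [ 1.7999e+02  4.0000e-02 -5.6790e+01] F [-0.15  0.7  -1.78] op 0.0241 q [ -3.7   8.5 -18.   -0.  -63.5  37. ]
t 21.07 p [ 0.49   -0.2239  0.2083] rpy [ 1.7994e+02  8.0000e-02 -5.6790e+01] F [ 0.23  0.18 -1.01] op 0.0237 q [ -3.7   8.6 -18.   -0.  -63.5  37. ]
```

View pics/s16.png

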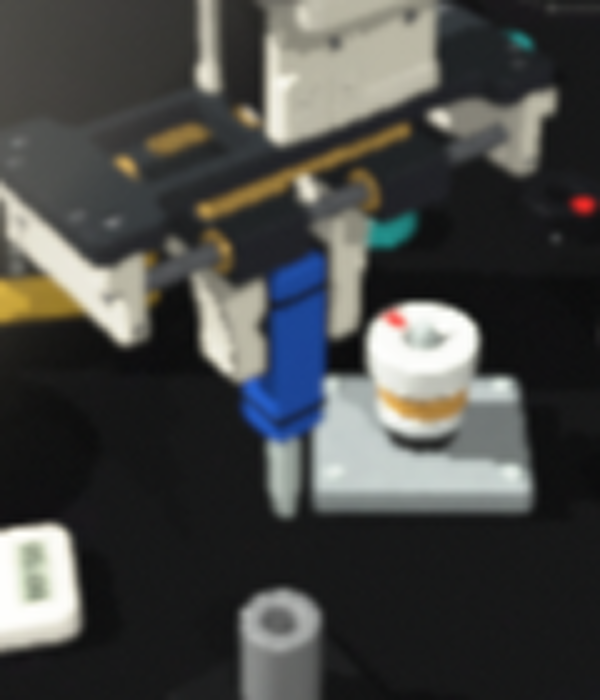

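```bash
cat > m16.py <<'E'
from h import *
s=np.load("pics/s16.npy")
p=np.array([.4902,-.2239,.2083])
for dz in(.0774,.080,.083): print(dz,[np.round((S.proj((p[0],p[1],p[2]-dz+h))+.4-[180,150])*5,1) for h in(0,.02,.046,.05,.09)])
im=cv2.imread("pics/s16.png"); cv2.imwrite("pics/s16z.png",cv2.resize(im[240:540,220:360],None,fx=2.6,fy=2.6,interpolation=cv2.INTER_CUBIC))
g=cv2.cvtColor(s,cv2.COLOR_RGB2GRAY); print(g[238:256,230:243])
E
python3 m16.py
```

```text
0.0774 [array([279.5, 499. ]), array([279.1, 462. ]), array([278.6, 412.1]), array([278.5, 404.3]), array([277.7, 322.6])]
0.08 [array([279.6, 503.7]), array([279.2, 466.9]), array([278.7, 417.2]), array([278.6, 409.4]), array([277.8, 328.1])]
0.083 [array([279.6, 509.1]), array([279.2, 472.5]), array([278.7, 423.1]), array([278.7, 415.3]), array([277.8, 334.4])]
[[ 24  25  45  98 138 136 120 123 130 109  63  52 111]
 [ 24  25  51 112 164 175 161 151 146 119  68  53 112]
 [ 24  25  49 112 170 188 176 161 151 121  69  53 111]
 [ 23  25  43 100 161 187 178 164 151 121  69  53 110]
 [ 24  25  41  93 155 184 177 163 151 121  69  53 111]
 [ 24  25  40  91 154 183 176 163 151 121  70  53 112]
 [ 23  25  39  91 154 183 176 163 151 121  69  52 111]
 [ 23  25  39  91 153 183 175 164 150 120  68  52 112]
 [ 23  25  39  90 153 182 176 163 149 118  64  51 110]
 [ 24  24  37  85 149 181 175 163 148 114  60  47 104]
 [ 23  24  30  68 132 174 174 160 139  99  49  42  90]
 [ 23  23  26  51 109 158 167 156 130  82  38  38  81]
 [ 24  24  25  41  89 139 159 152 123  73  33  34  69]
 [ 23  24  24  35  74 124 151 147 117  64  30  30  56]
 [ 24  24  23  28  53  95 125 129 102  53  26  26  37]
 [ 24  24  24  25  32  53  75  79  63  36  25  24  26]
 [ 24  23  24  24  25  28  34  36  32  25  24  23  24]
 [ 23  24  24  23  23  23  24  24  23  24  24  23  24]]
```

View pics/s16z.png

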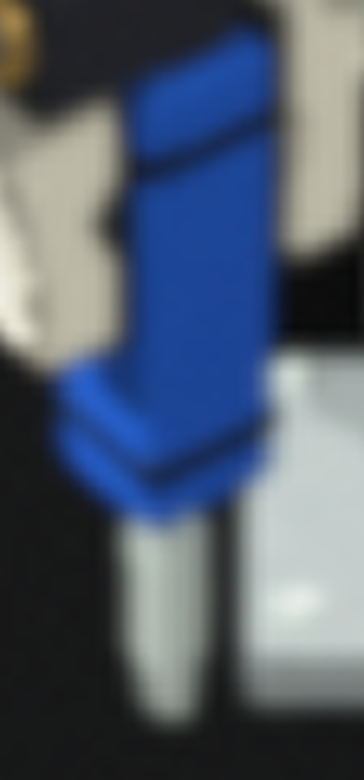

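```bash
python3 - <<'E'
from h import *
t=optics.snapshot("top"); np.save("pics/t17.npy",t); crop(t,240,120,380,230,5,"pics/t17.png")
E
```

```text
(no output)
```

View pics/t17.png

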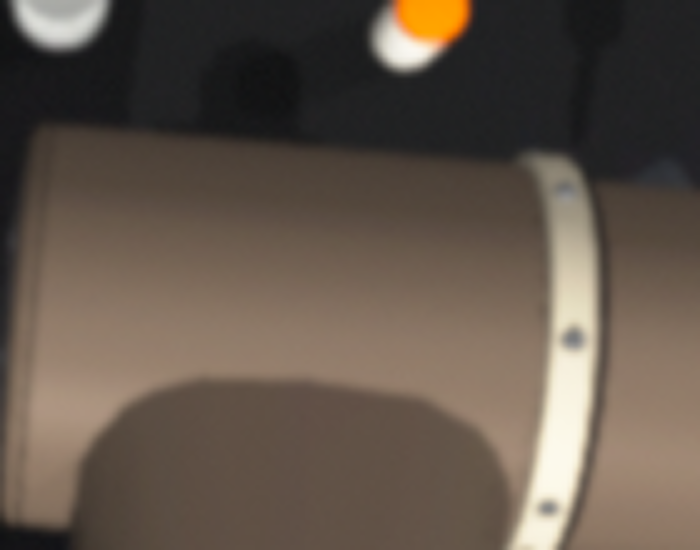

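```bash
python3 - <<'E'
from h import *
for n in("s13","s16"):
    s=np.load(f"pics/{n}.npy").astype(float); x0,y0,x1,y1=252,206,268,220
    w=np.clip(s[y0:y1,x0:x1,0]-np.maximum(s[y0:y1,x0:x1,1],s[y0:y1,x0:x1,2])-15,0,None)
    # keep largest comp
    m=(w>0).astype(np.uint8); k,l,st,_=cv2.connectedComponentsWithStats(m); b=1+np.argmax(st[1:,4]); w=w*(l==b)
    yy,xx=np.mgrid[y0:y1,x0:x1]; c=np.array([(w*xx).sum(),(w*yy).sum()])/w.sum(); print(n,c,S.plane(c,.082))
s=np.load("pics/s13.npy").astype(float); x0,y0,x1,y1=248,205,282,232
g=cv2.resize(s[y0:y1,x0:x1].max(2).astype(np.uint8),None,fx=8,fy=8,interpolation=cv2.INTER_CUBIC)
for r in range(0,27*8,16):
    a=np.where(g[r]>130)[0]; print(round((r+.5)/8-.5+y0,2), ((a[0]+.5)/8-.5+x0,(a[-1]+.5)/8-.5+x0) if len(a) else None)
th=np.linspace(0,2*np.pi,73)
for c in((.5708,-.0607),(.5708,-.0565)):
    for z in(.082,.062):
        pr=np.array([S.proj((c[0]+.027*np.cos(a),c[1]+.027*np.sin(a),z)) for a in th]); print(c,z,pr.min(0),pr.max(0))
t=np.load("pics/top0.npy"); 
E
```

```text
s13 [258.53023663 213.37510955] [ 0.55688793 -0.04443434  0.082     ]
s16 [258.52622378 213.37587413] [ 0.55687744 -0.04443688  0.082     ]
204.56 None
206.56 None
208.56 None
210.56 (np.float64(259.4375), np.float64(268.1875))
212.56 (np.float64(255.4375), np.float64(272.6875))
214.56 (np.float64(253.6875), np.float64(274.5625))
216.56 (np.float64(253.0625), np.float64(275.1875))
218.56 (np.float64(252.8125), np.float64(275.1875))
220.56 (np.float64(252.9375), np.float64(274.6875))
222.56 (np.float64(253.0625), np.float64(274.0625))
224.56 (np.float64(253.3125), np.float64(274.0625))
226.56 (np.float64(247.5625), np.float64(281.4375))
228.56 (np.float64(247.5625), np.float64(281.4375))
230.56 (np.float64(247.5625), np.float64(281.4375))
(0.5708, -0.0607) 0.082 [253.9332985  210.61482171] [275.51778445 223.96984091]
(0.5708, -0.0607) 0.062 [253.7573635  216.76426394] [275.06527902 230.25951375]
(0.5708, -0.0565) 0.082 [253.78089767 209.63265088] [275.28069584 222.88337735]
(0.5708, -0.0565) 0.062 [253.60758076 215.77116301] [274.83296071 229.16236884]
```

servo_tool:
  rows:
    - [[-0.0096, -0.0128, 0], [0, 0, 0], 1]
    - [[-0.0192, -0.0255, 0], [0, 0, 0], 1]
    - [[-0.0192, -0.0255, 0], [0, 0, 0], 1]
    - [[-0.0192, -0.0255, 0], [0, 0, 0], 1]
    - [[-0.0192, -0.0255, 0], [0, 0, 0], 1]
    - [[-0.0192, -0.0255, 0], [0, 0, 0], 1]
    - [[-0.0094, -0.0127, 0], [0, 0, 0], 1]
    - [[0, 0, 0.012], [0, 0, 0], 1]
    - [[0, 0, 0.01], [0, 0, 0], 1]
    - [[0, 0, 0], [0, 0, 0], 1]
    - [[0, 0, 0], [0, 0, 0], 1]
    - [[0, 0, 0], [0, 0, 0], 1]

```text
clock: 22.12
tool_pos: [0.5555, -0.0449, 0.1874]
orientation: [180.0, -0.0, -56.8]
force: [0.7, -0.1, -0.9]
opening: 0.0238
```

```bash
python3 look.py s18 225 150 305 250 7
```

```text
t 22.12 p [ 0.5555 -0.0449  0.1874] rpy [179.96  -0.   -56.82] F [ 0.75 -0.11 -0.89] op 0.0238 q [ 15.5  11.2 -17.6   0.  -61.2  17.7]
t 22.17 p [ 0.5557 -0.0449  0.1878] rpy [-1.7999e+02 -2.0000e-02 -5.6830e+01] F [ 0.19  0.14 -1.07] op 0.0235 q [ 15.5  11.2 -17.6   0.  -61.2  17.6]
```

View pics/s18.png

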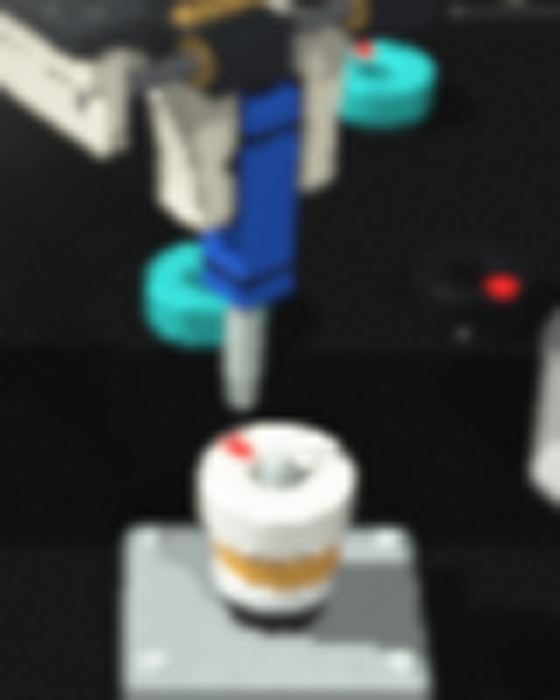

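```bash
python3 - <<'E'
from h import *
from scipy.optimize import brentq
c=S.plane((235.1,277.6),.062); print(c)
z=brentq(lambda z:S.proj((c[0],c[1],z))[1]-238.0,.1,.3); print('z lifted grip bottom',z,'no slip expected',.062+.2083-.0897)
# precise: front corner rows, via blue mask lowest row subpixel
for n,x0,x1,y0,y1 in(("s15",228,242,262,285),("s16",228,242,222,245),("s14",228,242,262,285)):
    s=np.load(f"pics/{n}.npy").astype(int); b=s[...,2]-s[...,0]
    print(n); print(b[y1-14:y1,x0:x1])
E
```

```text
[ 0.48823743 -0.23629667  0.062     ]
z lifted grip bottom 0.1725317586088163 no slip expected 0.18059999999999998
s15
[[ 38  81 120 138 160 162 146 132 128 127 123 116 105  86]
 [ 19  53 107 130 143 152 143 131 123 116 103  89  78  72]
 [ 11  36  86 121 123 127 126 117 104  86  74  77  88  99]
 [  3  15  48  91 114 104  88  81  81  80  89 105 110 101]
 [  1   4  17  49  93 113  92  90 104 110 111 107  92  62]
 [  0   1   4  19  61 110 122 118 117 107  91  65  40  20]
 [  1   0   1   6  30  73 102 101  84  58  38  20   9   3]
 [  1   1   1   1   9  27  41  38  27  14   6   3   2   0]
 [  1   0   0   0   2   5   9   7   3   1   0   0   0   1]
 [  2   0   0   0   0   0   1   0  -1  -1   0   0   1   1]
 [  1   0   0  -1   0   0   0   0   0   0   0   0   1   1]
 [  0   0   0   0   1   0   0   0  -1   0   0   0   0   1]
 [  0   1   0   0   0  -1   0   0   0   0   0   0   1   0]
 [  0   0   0   1   0   0  -1   0  -1  -1   0   1   1   0]]
s16
[[ 74 119 124 114 128 152 155 143 127 121 117 110  97  78]
 [ 64 120 145 132 115 128 143 135 121 110  97  77  65  66]
 [ 40  97 140 150 134 112 108 10
[... 807 characters left out ...]
6  85 118 120 124 124 114 101  83  72  74  87  96]
 [  4  15  47  89 112 102  85  79  79  78  86 102 108 100]
 [  1   3  17  49  92 111  89  88 102 108 108 105  91  60]
 [  0   1   3  18  60 109 120 115 114 105  89  63  39  19]
 [  0   1   0   6  29  72 101  99  82  56  37  20   8   3]
 [  1   0   0   2   9  26  41  37  27  14   6   3   0   0]
 [  1   0   0  -1   2   5   8   6   4   1   1   0   1   1]
 [  0   0   0  -1   0  -1   1   1  -1   0   0   0   0   1]
 [  0   1   0  -1   0   0   0   0  -1  -1   0   0   1   1]
 [  1   0   0  -1   0   1   1   0  -1   0   1   0   0   1]
 [  1   1   0   0   0   0   0   0   0   0   1   0   0   1]
 [  0   0   1   1   0   0   0   0  -1   0   0   0   0   0]]
```

servo_tool:
  rows:
    - [[-0.0016, -0.0003, 0.005], [0, 0, 0], 1]
    - [[-0.0016, -0.0003, 0.006], [0, 0, 0], 1]
    - [[0, 0, 0.004], [0, 0, 0], 1]
    - [[0, 0, 0.001], [0, 0, 0], 1]
    - [[0, 0, 0], [0, 0, 0], 1]
    - [[0, 0, 0], [0, 0, 0], 1]
    - [[0, 0, 0], [0, 0, 0], 1]

```text
clock: 22.75
tool_pos: [0.5546, -0.0411, 0.1716]
orientation: [-180.0, -0.0, -56.8]
force: [0.4, -0.3, -0.7]
opening: 0.0242
```

```bash
python3 look.py s19 240 185 290 245 12
```

```text
t 22.75 p [ 0.5546 -0.0411  0.1716] rpy [-1.7999e+02 -1.0000e-02 -5.6770e+01] F [ 0.37 -0.27 -0.71] op 0.0242 q [ 15.9  11.9 -19.    0.  -59.1  17.3]
t 22.8 p [ 0.5546 -0.0411  0.1717] rpy [-1.7998e+02 -1.0000e-02 -5.6770e+01] F [-0.27  0.63 -1.15] op 0.0241 q [ 15.9  11.9 -19.    0.  -59.1  17.3]
```

View pics/s19.png

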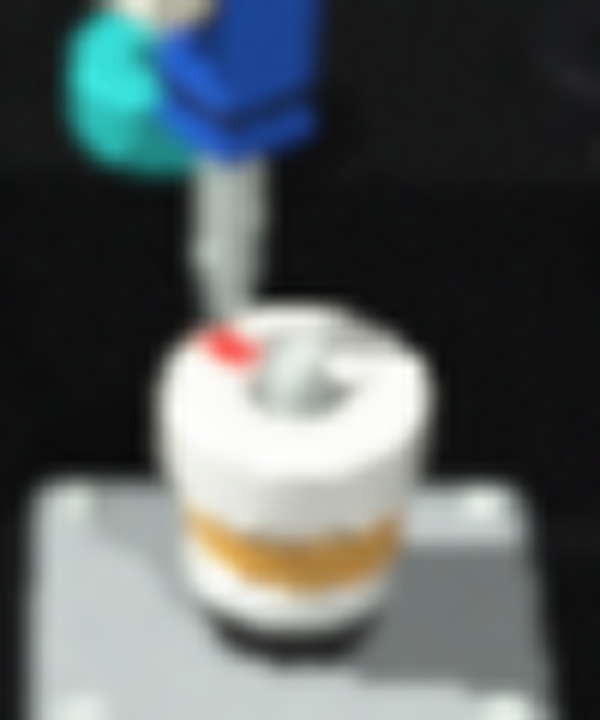

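```bash
python3 - <<'E'
from h import *
s=np.load("pics/s19.npy"); print(s[203:219,252:270,1]); print(s[208:219,252:270,0]-s[208:219,252:270,1].astype(int))
c=s[200:225,250:275].astype(float); c=np.clip((c-120)*1.9,0,255).astype(np.uint8)
cv2.imwrite("pics/s19z.png",cv2.resize(c[:,:,::-1],None,fx=22,fy=22,interpolation=cv2.INTER_CUBIC))
E
```

```text
[[ 17  16  17  47 115 171 184 172 157 123  57  19  16  16  16  16  15  15]
 [ 15  17  18  50 120 175 184 170 147 105  47  18  16  16  16  16  15  15]
 [ 15  16  19  58 136 187 187 169 142  94  41  17  16  15  15  16  16  16]
 [ 14  15  19  57 134 185 185 167 139  91  40  17  16  17  16  16  16  15]
 [ 17  14  16  44 106 161 177 165 136  87  37  16  17  16  16  16  15  16]
 [ 15  16  15  33  84 141 169 161 128  71  28  16  15  16  17  16  16  16]
 [ 15  17  17  27  68 127 163 160 129  68  33  29  29  29  26  24  20  18]
 [ 16  15  15  23  58 116 158 171 163 137 136 136 135 131 120  99  75  43]
 [ 16  17  16  26  58 104 145 183 212 226 231 231 230 228 216 188 153 105]
 [ 15  16  25  55  96 117 126 173 220 231 228 226 227 227 218 199 182 163]
 [ 17  26  64 124 159 140 101 117 161 188 199 211 227 230 219 198 189 185]
 [ 20  54 134 208 226 187 127 104 124 162 196 223 234 234 224 214 219 217]
 [ 26  90 192 243 247 238 212 183 178 189 208 231 234 226 212 229 244 244]
 [ 40 117 216 248 251 250 245 234 210 197 210 228 226 206 187 199 224 232]
 [ 56 148 231 250 251 251 250 244 215 187 204 218 
[... 226 characters left out ...]
 -1  -1  -1  -1   0  -1]
 [  0   0   1   0  -3  -7  -7  -7  -6  -3  -3  -3  -3  -2  -2  -2  -1  -1]
 [ -1  -1   0   0   1   4  10  10   4  -1  -1  -2  -2  -2  -3  -3  -2  -1]
 [  0   0   0   6  26  53  77  59  21   5  -1  -3  -3  -2  -4  -3  -2  -2]
 [ -1  -1   0  12  48  96 141 128  82  41   7  -4  -6  -5  -6  -4  -2  -2]
 [ -1  -1  -2   5  17  61 122 144 119  65  10  -8  -6  -6  -7  -5  -2  -2]
 [  0  -2  -3  -1   3  12  38  65  62  32  -1  -7  -7 -10  -8  -2  -1  -1]
 [ -1  -2  -3  -1   0   1   5  11  19   5  -7  -9 -10 -11  -8  -5  -3  -1]
 [ -1  -2  -2  -1   0   0   0   0   1  -4  -9 -10 -11 -10  -9  -6  -3  -2]
 [  0  -2  -1   0  -1   0  -1  -1  -2  -5  -8  -9 -10 -10  -9  -7  -4  -1]]
```

View pics/s19z.png

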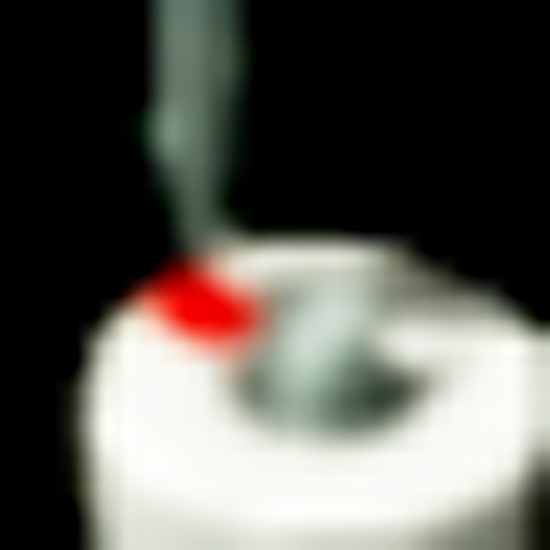

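servo_tool:
  rows:
    - [[0.0017, 0.0011, 0.001], [0, 0, 0], 1]
    - [[0, 0, 0.001], [0, 0, 0], 1]
    - [[0, 0, 0.001], [0, 0, 0], 1]
    - [[0, 0, 0], [0, 0, 0], 1]
    - [[0, 0, 0], [0, 0, 0], 1]

```text
clock: 23.22
tool_pos: [0.5544, -0.0432, 0.1684]
orientation: [180.0, 0.0, -56.8]
force: [0.0, 0.4, -1.7]
opening: 0.0239
```

```bash
cat > z.py <<'E'
import sys
from h import *
state(); n=sys.argv[1]; s=optics.snapshot("side"); np.save(f"pics/{n}.npy",s); state()
c=s[196:246,246:282].astype(float); c=np.clip((c-60)*1.35,0,255).astype(np.uint8)
cv2.imwrite(f"pics/{n}.png",cv2.resize(c[:,:,::-1],None,fx=12,fy=12,interpolation=cv2.INTER_CUBIC))
E
python3 z.py s20
```

```text
t 23.22 p [ 0.5544 -0.0432  0.1684] rpy [179.99   0.   -56.78] F [ 0.05  0.36 -1.74] op 0.0239 q [ 15.7  12.1 -19.2   0.  -58.7  17.5]
t 23.27 p [ 0.5545 -0.0432  0.1685] rpy [180.     0.   -56.77] F [ 0.65 -0.19 -0.71] op 0.0236 q [ 15.7  12.1 -19.2  -0.  -58.7  17.5]
```

View pics/s20.png

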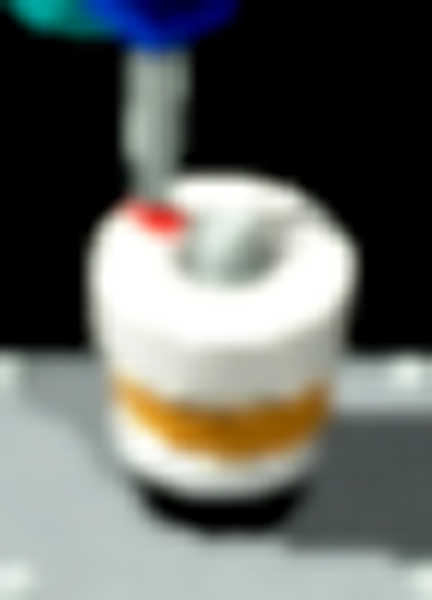

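servo_tool:
  rows:
    - [[0.0013, 0.0008, 0.0005], [0, 0, 0], 1]
    - [[0, 0, 0.0005], [0, 0, 0], 1]
    - [[0, 0, 0], [0, 0, 0], 1]
    - [[0, 0, 0], [0, 0, 0], 1]

```text
clock: 23.6
tool_pos: [0.5546, -0.0448, 0.1675]
orientation: [-180.0, -0.0, -56.8]
force: [0.3, 0.9, -0.1]
opening: 0.0239
```

servo_tool:
  rows:
    - [[0, 0, 0.0005], [0, 0, 0], 1]
    - [[0, 0, 0.0005], [0, 0, 0], 1]
    - [[0, 0, 0], [0, 0, 0], 1]

```text
clock: 23.85
tool_pos: [0.5545, -0.0447, 0.1664]
orientation: [-180.0, -0.0, -56.8]
force: [0.4, 0.0, 0.4]
opening: 0.0241
```

servo_tool:
  rows:
    - [[0, 0, 0.0005], [0, 0, 0], 1]
    - [[0, 0, 0.0005], [0, 0, 0], 1]
    - [[0, 0, 0], [0, 0, 0], 1]

```text
clock: 24.1
tool_pos: [0.5545, -0.0447, 0.1655]
orientation: [-180.0, -0.0, -56.8]
force: [0.4, -0.8, 0.6]
opening: 0.0238
```

```bash
python3 z.py s21
```

```text
t 24.1 p [ 0.5545 -0.0447  0.1655] rpy [-180.     -0.    -56.77] F [ 0.43 -0.78  0.58] op 0.0238 q [ 15.6  12.2 -19.4   0.  -58.4  17.7]
t 24.15 p [ 0.5545 -0.0447  0.1655] rpy [-180.     -0.    -56.77] F [-0.34 -0.3   0.7 ] op 0.0238 q [ 15.6  12.2 -19.4   0.  -58.4  17.7]
```

View pics/s21.png

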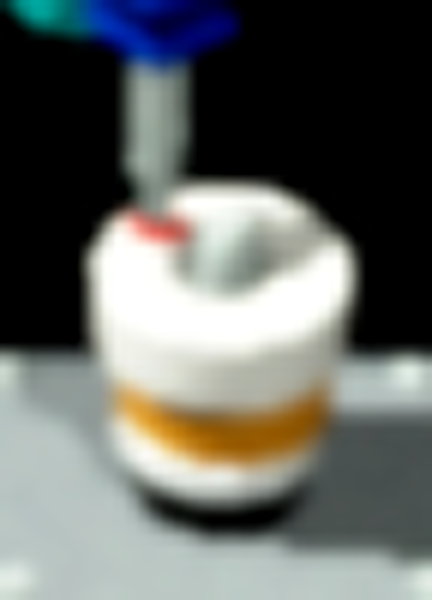

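```bash
python3 - <<'E'
from h import *
for n in("s13","s21"):
    s=np.load(f"pics/{n}.npy").astype(int); r=s[...,0]-np.maximum(s[...,1],s[...,2]); print(n); print(r[208:220,254:265]); print(s[206:219,254:265,1])
th=np.linspace(0,2*np.pi,73); c0=np.array([.5569,-.0444])
for z in(.082,.080,.079):
    pr=np.array([S.proj((c0[0]+.006*np.cos(a),c0[1]+.006*np.sin(a),z)) for a in th]); print(z,S.proj((*c0,z)),pr.min(0),pr.max(0))
E
```

```text
s13
[[ -2  -1  -1  -1   0   0   0  -1  -1   0   0]
 [ -1  -1  -1   0  -1   0   0   0  -1  -1  -1]
 [ -1  -1   0   0   1   1   0  -2  -3  -3  -3]
 [  0   0   3  15  29  25  10   0  -1  -2  -2]
 [  0   7  27  60  87  65  23   4   0  -1   0]
 [  0  13  48  95 137 123  72  18   1  -1  -1]
 [ -2   5  17  60 120 142 107  38   3  -3  -5]
 [ -3  -1   3  12  38  65  60  27  -1  -6  -6]
 [ -3  -1   0   2   5  11  18   5  -7  -8 -10]
 [ -2  -1   0   0   0   0   0  -4  -9 -10 -11]
 [ -1   0  -1   0  -1   0  -2  -4  -8 -10 -10]
 [ -1  -1  -1  -1   0   0  -1  -2  -6  -7  -8]]
[[ 16  15  16  15  16  16  16  15  15  16  15]
 [ 16  16  16  16  16  16  16  17  15  16  15]
 [ 16  16  16  16  15  16  16  15  17  16  16]
 [ 15  16  15  17  17  19  22  26  29  29  29]
 [ 15  16  17  24  40  62  87 118 137 138 137]
 [ 16  24  42  60  91 139 186 227 239 240 240]
 [ 25  55  94 111 124 171 221 244 250 251 250]
 [ 64 124 159 141 107 125 177 232 249 250 248]
 [134 208 226 188 129 107 140 207 240 244 243]
 [192 243 247 238 212 183 181 203 226 236 236]
 [216 248 251 249 245 234 211 199 212 229 226]
 [231 250 251 
[... 830 characters left out ...]
19  19]
 [ 17  42 101 156 174 164 136  94  69  66  63]
 [ 16  29  70 126 160 163 158 161 171 174 171]
 [ 18  32  69 123 159 174 206 234 242 242 241]
 [ 43  89 125 141 161 177 209 236 246 248 246]
 [101 180 203 163 145 146 153 184 222 237 241]
 [159 230 236 200 160 141 132 151 200 232 235]
 [209 245 248 243 233 214 187 173 204 228 226]
 [236 250 251 251 248 238 204 179 202 218 210]
 [238 251 252 251 250 243 213 185 203 211 198]]
0.082 [258.53358884 213.36669209] [256.16897496 211.93294511] [260.89794776 214.81643535]
0.08 [258.51017605 213.99206636] [256.14857497 212.55669097] [260.87152282 215.44343568]
0.079 [258.49849202 214.30415606] [256.13839446 212.86797129] [260.8583356  215.75633351]
```

servo_tool:
  rows:
    - [[0, 0, -0.002], [0, 0, 0], 1]
    - [[0, 0, -0.002], [0, 0, 0], 1]
    - [[0.0025, 0.0016, 0], [0, 0, 0], 1]
    - [[0, 0, 0], [0, 0, 0], 1]
    - [[0, 0, 0.001], [0, 0, 0], 1]
    - [[0, 0, 0.001], [0, 0, 0], 1]
    - [[0, 0, 0.001], [0, 0, 0], 1]
    - [[0, 0, 0.001], [0, 0, 0], 1]
    - [[0, 0, 0], [0, 0, 0], 1]
    - [[0, 0, 0], [0, 0, 0], 1]

```text
clock: 24.98
tool_pos: [0.5545, -0.0477, 0.1655]
orientation: [180.0, -0.0, -56.8]
force: [-0.8, -0.3, -0.4]
opening: 0.0237
```

```bash
python3 z.py s22; python3 - <<'E'
from h import *
s=np.load("pics/s22.npy").astype(int); r=s[...,0]-np.maximum(s[...,1],s[...,2]); print(r[210:220,254:265])
E
```

```text
t 24.98 p [ 0.5545 -0.0477  0.1655] rpy [179.99  -0.   -56.77] F [-0.83 -0.31 -0.42] op 0.0237 q [ 15.2  12.3 -19.4   0.  -58.4  18. ]
t 25.03 p [ 0.5545 -0.0476  0.1655] rpy [180.    -0.   -56.77] F [ 0.02 -0.83  1.51] op 0.0239 q [ 15.2  12.3 -19.4   0.  -58.4  18. ]
[[  0  -3  -7 -10 -11 -10 -10  -6  -3  -2   0]
 [  0  -2  -6  -9 -10 -10  -8  -4  -3  -2  -2]
 [  0  -1  -4  -6  -9  -7   0   1   0  -1  -1]
 [ -1   3   8   5  -4   1  19   9   1  -1  -3]
 [ -1   6  24  36  18  16  48  31   3  -3  -5]
 [ -2   2  10  34  41  35  51  39   3  -6  -7]
 [ -3  -1   1   5   8  18  25  13  -5  -8 -10]
 [ -2  -1   0   0   1   2   5  -1  -8 -10 -11]
 [ -2  -1  -1   0   0   0  -2  -6  -9 -10 -11]
 [ -2  -1  -1  -1   0   0  -2  -5  -8 -10 -10]]
```

View pics/s22.png

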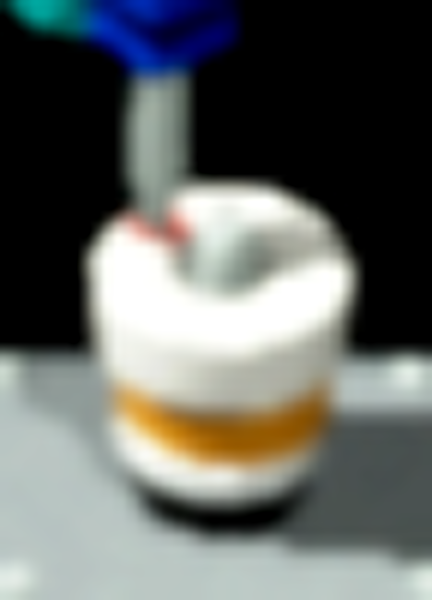

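The tip now sits in the middle of the spot, with red visible on both sides and below. I'll press to half travel, about 6 mm past contact.

servo_tool:
  rows:
    - [[0, 0, 0.0005], [0, 0, 0], 1]
    - [[0, 0, 0.0005], [0, 0, 0], 1]
    - [[0, 0, 0.0005], [0, 0, 0], 1]
    - [[0, 0, 0.0005], [0, 0, 0], 1]
    - [[0, 0, 0.0005], [0, 0, 0], 1]
    - [[0, 0, 0], [0, 0, 0], 1]
    - [[0, 0, 0], [0, 0, 0], 1]
    - [[0, 0, 0], [0, 0, 0], 1]

```text
clock: 25.7
tool_pos: [0.5545, -0.0477, 0.163]
orientation: [-180.0, -0.0, -56.8]
force: [-1.1, 0.3, 1.9]
opening: 0.0243
```

```bash
cat > avg.py <<'E'
import sys
from h import *
F=[]
for i in range(6): F.append(telemetry.get_obs()['force'][2]); s=optics.snapshot("side")
n=sys.argv[1]; np.save(f"pics/{n}.npy",s); print(np.round(F,2),np.mean(F)); state()
c=s[196:246,246:282].astype(float); c=np.clip((c-60)*1.35,0,255).astype(np.uint8)
cv2.imwrite(f"pics/{n}.png",cv2.resize(c[:,:,::-1],None,fx=12,fy=12,interpolation=cv2.INTER_CUBIC))
# sink estimate from row shift of ring+brass patch vs s13 (sub-pixel template shift of lower brass/white edge)
a=np.load("pics/s13.npy"); 
def prof(im): return cv2.cvtColor(im,cv2.COLOR_RGB2HSV)[214:242,258:271,1].astype(float).mean(1)
def bg(p): w=np.clip(p-60,0,None); i=np.arange(214,242); return (w*i).sum()/w.sum()
print('brass band row',bg(prof(a)),bg(prof(s)),'px; expected px/mm',(S.proj((.57,-.085,.055))-S.proj((.57,-.085,.056)))[1])
E
python3 avg.py s23
```

```text
[1.87 2.05 2.1  1.22 1.87 2.41] 1.9190891512273547
t 26.0 p [ 0.5545 -0.0477  0.163 ] rpy [-180.     -0.    -56.78] F [-1.    0.58  1.77] op 0.024 q [ 15.2  12.4 -19.6   0.  -58.   18. ]
brass band row 231.24226072138597 232.45240200412616 px; expected px/mm 0.3074035415754963
```

View pics/s23.png

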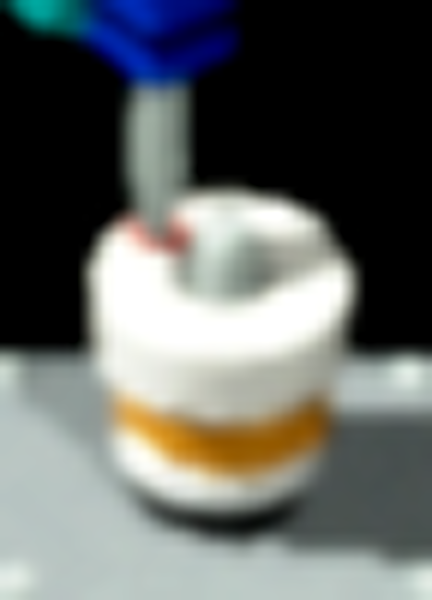

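Two estimates agree on about 4 mm of sink: the brass band has shifted 1.21 px, and the force is about 2.9 N. It needs another 2 mm.

servo_tool:
  rows:
    - [[0, 0, 0.0005], [0, 0, 0], 1]
    - [[0, 0, 0.0005], [0, 0, 0], 1]
    - [[0, 0, 0.0005], [0, 0, 0], 1]
    - [[0, 0, 0.0005], [0, 0, 0], 1]
    - [[0, 0, 0], [0, 0, 0], 1]
    - [[0, 0, 0], [0, 0, 0], 1]
    - [[0, 0, 0], [0, 0, 0], 1]

```text
clock: 26.58
tool_pos: [0.5546, -0.0477, 0.161]
orientation: [-180.0, -0.0, -56.8]
force: [-0.6, 0.2, 3.7]
opening: 0.0238
```

```bash
python3 avg.py s24; python3 -c "
from h import *
s=np.load('pics/s24.npy'); crop(s,190,130,330,260,5,'pics/s24w.png')
r=s.astype(int); r=r[...,0]-np.maximum(r[...,1],r[...,2]); print(r[212:221,254:265])"
```

```text
[3.67 2.69 2.97 2.08 2.85 3.51] 2.961469283451262
t 26.88 p [ 0.5545 -0.0477  0.161 ] rpy [180.     0.   -56.78] F [-0.05 -0.38  3.01] op 0.0237 q [ 15.2  12.5 -19.7  -0.  -57.8  18. ]
brass band row 231.24226072138597 232.9733175214942 px; expected px/mm 0.3074035415754963
[[ -2  -2  -6 -10 -10 -10  -8  -6  -3  -3  -3]
 [ -1   0  -4  -7  -9  -9  -6  -2  -2  -4  -7]
 [ -1   4  11   6  -5  -7   1   1  -1  -3  -6]
 [ -1   9  29  35   9   4  19  15   0  -6  -7]
 [ -2   4  14  35  33  30  41  22  -3  -8 -10]
 [ -2   0   2   9  20  41  40  11  -7 -10 -11]
 [ -2  -1   0   1   3   8  12  -1  -8 -10 -10]
 [ -2   0  -1   0   0   0  -1  -6  -9 -10  -9]
 [ -1  -1  -1   0  -1  -1  -2  -5  -9 -10 -10]]
```

View pics/s24.png

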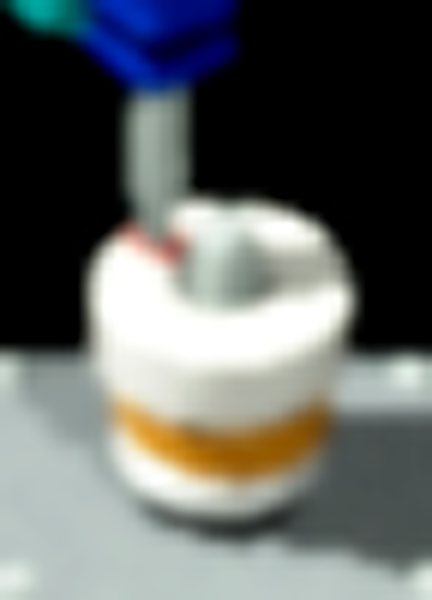

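View pics/s24w.png

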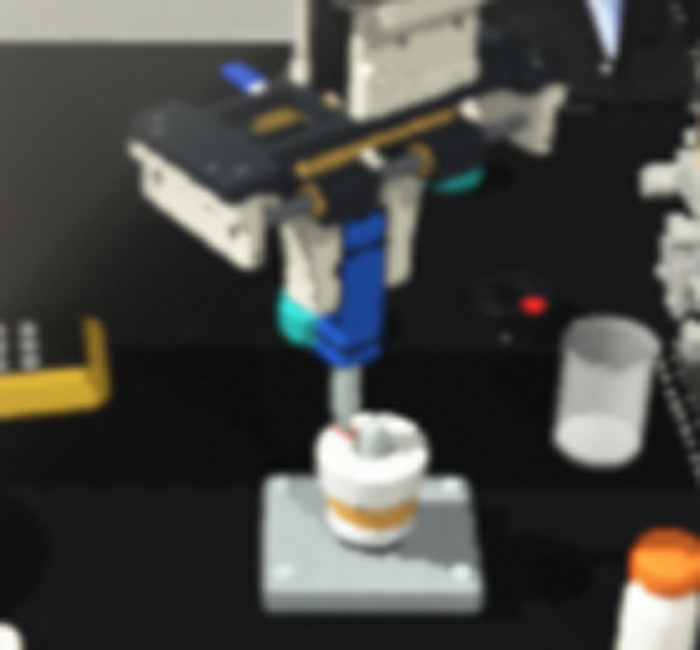

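Sink is about 5.6–5.7 mm by image and by force (about 3.9 N), the tip is on the spot and the probe is upright. Handing in.

```bash
python3 -c "
from h import *
from plant import ctrl
print(ctrl.close_job()); state()"
```

```text
the job is handed in; nothing more can be done
None
the job is handed in; nothing more can be done
```

I threaded the brass ring and then the white ring (red spot up) onto the post. I then took the probe from its holder and handed the job in at about 27 s, with its tip pressing on the red spot.

**Last checks**
- **Rings:** in the final side picture both are on the post and resting on the table, brass below white.
- **Sink:** the brass band's shift in the picture gives about 5.6 mm. The averaged force, corrected for the probe's weight (about 3.9 N), gives about 5.7 mm; half-way is 6 mm.
- **Probe position:** it is upright, with red visible beside and just in front of the tip. I judge the tip to be within about 2 mm of the spot's centre.
- **Bystanders and look-alikes:** I touched none of them. The last side view covers the beaker and bottle, and only parts of the meter, timer and look-alikes.

**What went wrong or disagreed**
- **First contact with the post:** the brass ring met the post's taper off-centre, with about 5 N sideways. I shifted it about 3.5 mm and it then slid down freely.
- **Probe slip:** I began lifting before the jaws had fully closed, so the probe sits about 8 mm lower in the grip than planned. I allowed for this using the pictures and the height at which the tip touched.
- **Side camera:** its readings differed from the arm's by up to about 2 mm sideways. They also put the fixture about 4 mm further in y than the top camera did. I placed the tip by comparing it with the spot in the same picture.
- **Gripper opening:** it read about 3 mm less than the true diameter of each ring.

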